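# Index the sample carousel and load the tapered pot

### The job

Load the tapered sample pot from its bench stand into the sampler: first turn the carousel until the empty wide tapered cup lines up with the arrow of the loading point, then lower the pot gently into that cup until its collar rests on the rim, and let go. Then check that it is not jammed: rock it sideways by its knob so that it leans clearly (about 5 degrees), let it settle back home, and leave it released, upright and fully seated with the cup still at the loading point. Do not disturb the flat-bottomed jar, the bottle or the beaker.

Things in the scene. Friction and masses are not known exactly. Their poses are not given: they have to be found in the camera images.
- axis (a point): Point on the vertical axis of the sampler's round carousel, at the top of its disc (34 mm above the bench). The sampler is a fixed white machine with a 260 mm aluminium disc. x points from the loading point to the axis, as the arrow does; z up. The arrow lies on a tongue that reaches 176 mm from the axis, all below 40 mm high.
- loading_point (a point): Fixed point of the sampler, 78 mm from the carousel axis, in front of the tip of the dark arrow on the base's tongue, 70 mm above the bench (the height of the cup rims). The cup to be loaded belongs here.
- reader (a point): Middle of the top of the fixed reader column beside the disc (column 55 x 40 mm, 230 mm high). From its top an arm 42 mm wide reaches inward over the disc to 40 mm from the axis; its underside is 196 mm above the bench, and a 24 mm probe hangs under it to 178 mm.
- wide_cup (a point): Centre of the mouth of the wide tapered cup on the carousel, the one empty seat that fits the pot; turns with the carousel, 78 mm from its axis, 70 mm above the bench. Conical recess, mouth 64 mm across inside, flat rim about 76 mm across outside, 26 mm deep. Three other seats (not to be used) stand at 90 degree steps on the same circle, with rims no higher.
- taken_cup (a point): Mouth of a second wide cup, opposite the empty one, already holding a like pot that stays there (fixed to the carousel, top 144 mm above the bench, 76 mm across).
- narrow_cup (a point): Mouth of a narrow tapered cup on the carousel (44 mm across inside): too small for the pot.
- square_pocket (a point): Mouth of a square pocket on the carousel (38 mm inside): not for the pot.
- pin0 (a point): Top centre of one of four upright steel pins on the disc, 118 mm from the axis, half-way (45 degrees) between neighbouring seats. Each pin is 14 mm thick and stands from the disc (34 mm above the bench) up to 100 mm; push the pins sideways to turn the carousel.
- pin1 (a point): As pin0, the next pin counter-clockwise (seen from above).
- pin2 (a point): As pin0, the pin after that.
- pin3 (a point): As pin0, the last pin.
- carousel (a joint): Angle of the carousel in rad, counter-clockwise from above; 0 (or any full turn) has the wide cup at the loading point. It turns freely through several turns either way against steady friction (about 2 N at a pin), with no detents, and stays where it is left.
- pot_center (a point): Centre, half-way up, of the loose tapered sample pot (grey, steel lid; 98 mm high, 0.18 to 0.35 kg); z is its own axis. Cone 24 mm across at the foot, 60 mm at 24 mm height; then a collar 76 mm across. It starts in a like cup (rim 48 mm above the bench) on a fixed white stand 100 mm square. Seated, its collar rests on the rim and this centre is 25 mm above the rim; 2 mm play round the cone.
- pot_knob (a point): Middle of the pot's upright round steel knob, 28 mm across and 36 mm high, on the pot's axis and 31 mm above the pot's centre; grip it from above. The lid under it is 72 mm across, 18 mm below this point. About 2 N sideways at the knob tilts the seated pot over the rim; it drops back when let go.
- jar_center (a point): Centre, half-way up, of a bystander: flat-bottomed jar, 72 mm across, 98 mm high, with the same lid and knob as the pot. Leave it alone.
- bottle_center (a point): Centre, half-way up, of a bystander: glass bottle, 68 mm across, 135 mm high. Leave it alone.
- beaker_center (a point): Centre, half-way up, of a bystander: small empty glass beaker, 72 mm across, 80 mm high. Leave it alone.
There are look-alikes about, which are no part of the job. What is shaped like the part that bears pot_center but purple or yellow is not meant.

How it is judged:
By the outcome, as a careful person would: the job done as asked, in the order asked, and still so for the second after the job is handed in, with the robot touching nothing.
It also fails if it takes over 72 s, if anything falls off the work surface, if the arm or the gripper's body presses on something with over 40 N, if the wrist force passes 120 N, or if a joint passes its speed limit or range.

### The arm

A 6-joint arm with a two-finger parallel gripper is mounted at the origin on the work surface. World frame = base frame: x ahead of the robot, y to its left, z up, the work surface at z = 0. Lengths are in m, angles in rad, forces in N, time in s.
With the tool pointing down it reaches from about 0.325 to 0.9 m from the base axis. Payload 6.1 kg.
Tool frame: the origin (TCP) lies between the finger pads; the fingertips stand 11 mm ahead of it and the grasp point (between the pads) lies 8 mm behind it; z points along the fingers, y is the direction in which the jaws open and shut (so a half turn about z gives the same grasp; the last joint's range is limited). The gripper opens to 87 mm and grips with 3 to 60 N. Pads are 19 mm wide; open, the fingers measure 117 mm over their backs; the gripper's body (75 mm by 190 mm) begins 51 mm behind the grasp point.
Start: joints at [-1.467, 0.22, 1.526, -0, 1.395, -0.126], TCP at [0.142, -0.609, 0.234] pointing down, gripper open.
Joint ranges: [-2.98, 2.98], [-0.91, 2.08], [0.09, 2.57], [-1.24, 4.39], [0.2, 2.65], [-2.68, 2.68]. Speed limits (rad/s): [2.57, 2.57, 3.01, 3.14, 3.14, 3.14].

### API

Orientations are given as a 3x3 rotation matrix whose columns are the frame's x, y, z axes.
In Python, from bench import * gives the robot as it stands.
- The arm moves only by the tool play_rows, never from a script. Its argument "plan" is a list of rows, each an object of numbers: "wx", "wy", "wz": the turn, a rotation vector about the tool's x, y, z in rad; "x", "y", "z": the shift along the tool's x, y, z in m; "grip": the finger opening in m, from 0 to 0.087. In form: [{"wx": .., "wy": .., "wz": .., "x": .., "y": .., "z": .., "grip": ..}, ...]. A call has 1 to 12 rows; each row is the pose to reach, as a shift and turn from the pose measured when the call began, along the tool's axes at that moment; what a row does not reach only later rows make up. A row lasts 1/10 s, in which the tool goes at most 50 mm and 8.59 degrees, less where a joint would pass 70% of its speed; a pose out of reach is approached as far as the arm can. A call with a gripper value outside its range is refused whole. The fingers move at their own pace and stop on an object; "force" is the grip in N (left out, the last holds). Time passes only in rows, so rows that repeat a pose let the fingers close. It gives the time, the measured TCP pose, the force and the opening at its end, in the units of the state.
- get_state(): the state, without advancing time (a new reading comes with each control period).
- read_camera(name): name is "scene" or "top" or "wrist"; returns a dict with "pixels" (384x512x3 uint8, blue, green, red), "depth" (384x512 float32, m along the optical axis (not along the pixel's ray), 0 where there is no reading), "fx", "fy", "cx", "cy" (pixels), "R" (3x3) and "t" (3): a world point X has camera coordinates R X + t. Camera axes: x right, y down, z forward; pixel columns grow to the right and rows downward; lengths in m; the calibration is good to about 2 mm. The wrist camera is an equidistant fisheye: a pixel r from the principal point sees the ray r / f radians off the axis. A picture is of the moment at which its call begins.
- close_job(): hands the job in, once; it reports no verdict.
The state is a dict: "time": time; "joint_positions": joint angles; "joint_vel": joint speeds; "tau": joint torques, N m; "position": TCP position; "tool_rot": TCP orientation; "ft_force": force on the tool from outside, world axes, zero at the start; "wrist_torque": the same for the moment, N m; "finger_gap": opening from 0.0 (shut) to 1.0 (fully open).
Only numpy, scipy, OpenCV 4.12 (cv2) and the standard library are available. Lean on these libraries where they do the work, as an engineer would, in place of code of your own. Each camera call takes 0.05 s, during which the arm holds its last target.

## Working session

There is one attempt and no reset: what is moved stays moved. The work goes in short steps, Python scripts to look and compute and a tool call to move; the robot and the scene stay as the last step left them, time stands still between calls to the robot, and variables do not carry over. Pictures are saved under pics/ and viewed, and the job is handed in when it is done.

Besides the shell and the picture viewer there is one more tool, called after "Emit:" as name([rows], argument=value, ...), one row to a line, values as JSON. play_rows: Moves the arm, as the interface text tells. Its arguments: {"type":"object","properties":{"plan":{"type":"array"},"force":{"type":"number"}},"required":["plan"]}

```bash
mkdir -p pics; ls; python3 - <<'E'
from bench import *
import cv2,numpy as np
print(get_state())
for n in ("scene","top","wrist"):
    c=read_camera(n); cv2.imwrite(f"pics/{n}0.png",c["pixels"]); np.savez(f"pics/{n}0.npz",**c)
    print(n,c["fx"],c["cx"],c["cy"],c["R"].round(3).tolist(),c["t"])
E
```

```text
pics
{'time': 0.0, 'joint_positions': array([-1.46713799e+00,  2.21232795e-01,  1.52762774e+00, -2.49462798e-05,
        1.39470801e+00, -1.26095708e-01]), 'joint_vel': array([-0.00063329,  0.00031222, -0.00056375,  0.00055847, -0.00024144,
       -0.00019933]), 'tau': array([ 3.47985051e-04, -4.94620371e+01, -3.87371314e+01,  6.98377588e-02,
        5.70922613e-02, -1.45665267e-04]), 'position': array([ 0.1422633 , -0.60796477,  0.23242432]), 'tool_rot': array([[ 9.73721463e-01,  2.27742090e-01, -2.28879498e-04],
       [ 2.27742095e-01, -9.73719511e-01,  1.96274208e-03],
       [ 2.24134551e-04, -1.96328958e-03, -9.99998048e-01]]), 'ft_force': array([ 0.51854567, -0.03197727,  0.42318965]), 'wrist_torque': array([-0.00416988,  0.00999664, -0.00554822]), 'finger_gap': 0.9958413485879798}
scene 446.326392177639 255.9643232071527 191.5216320474959 [[0.065, 0.998, -0.004], [0.733, -0.051, -0.678], [-0.677, 0.041, -0.735]] [-0.05773387 -0.27080875  1.71705691]
top 444.2128815518992 244.35508391374302 187.57352766847586 [[0.029, -1.0, -0.011], [-0.994, -0.028, -0.108], [0.107, 0.014, -0.994]] [0.01190774 0.49161839 1.38094431]
wrist 297.3186396354542 255.66637831185813 187.87345428271126 [[0.228, -0.974, -0.002], [-0.938, -0.22, 0.269], [-0.262, -0.06, -0.963]] [-0.62462015 -0.03310596  0.39071178]
```

View pics/scene0.png

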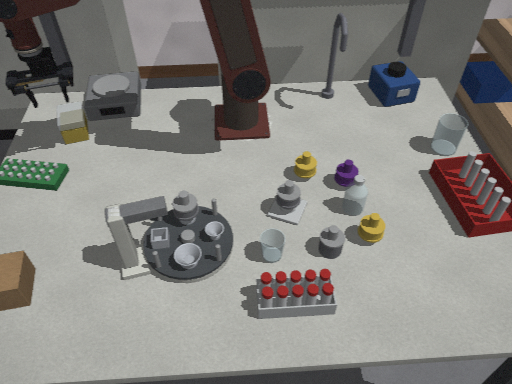

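View pics/top0.png

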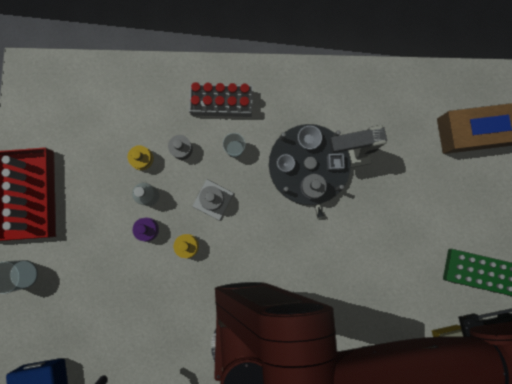

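View pics/wrist0.png

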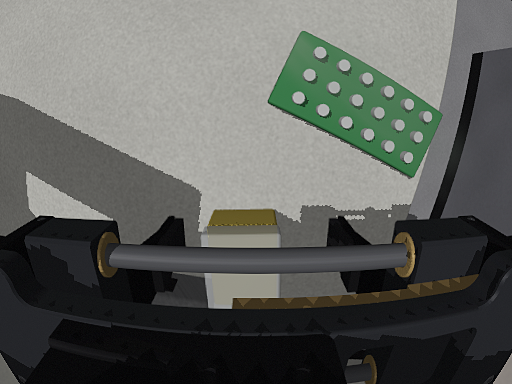

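```bash
python3 - <<'E'
import cv2
a=cv2.imread("pics/scene0.png")[165:320,90:260]; cv2.imwrite("pics/c1.png",cv2.resize(a,None,fx=3.8,fy=3.8,interpolation=cv2.INTER_CUBIC))
a=cv2.imread("pics/top0.png")[105:230,120:400]; cv2.imwrite("pics/c2.png",cv2.resize(a,None,fx=2.8,fy=2.8,interpolation=cv2.INTER_CUBIC))
a=cv2.imread("pics/top0.png")[110:225,255:400]; cv2.imwrite("pics/c3.png",cv2.resize(a,None,fx=5,fy=5,interpolation=cv2.INTER_CUBIC))
E
```

```text
(no output)
```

View pics/c1.png

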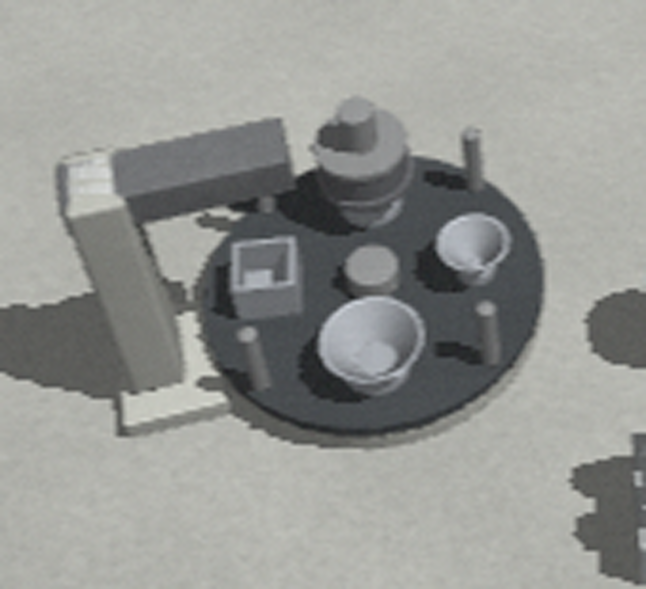

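View pics/c2.png

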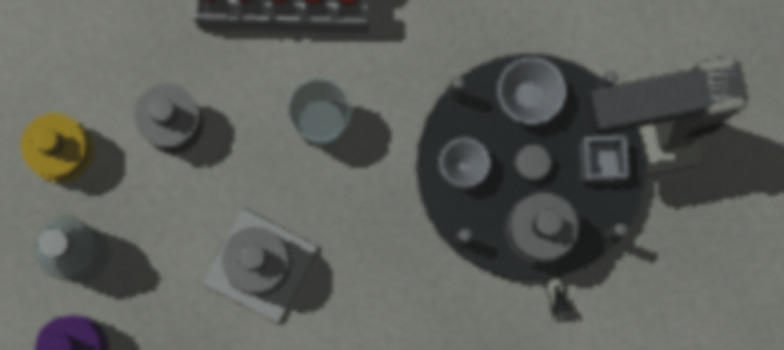

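View pics/c3.png

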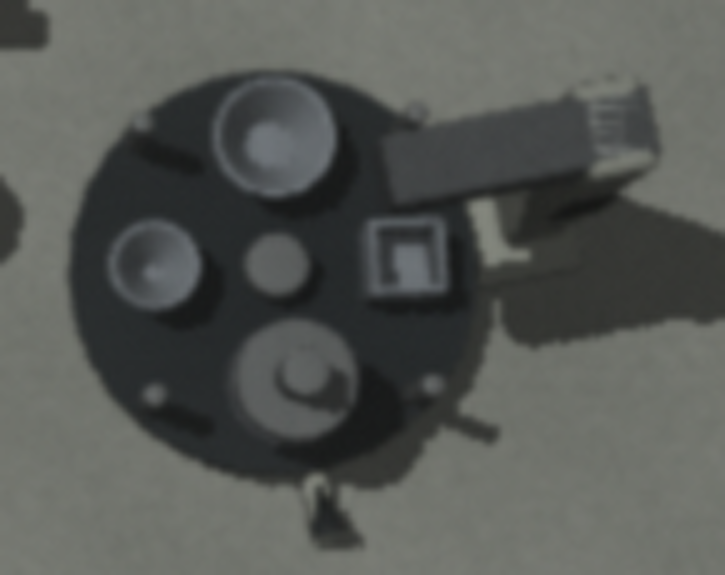

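```bash
cat > h.py <<'E'
import numpy as np,cv2
def ray(c,u,v,z):
    R,t=np.array(c["R"]),np.array(c["t"]); o=-R.T@t
    d=R.T@np.array([(u-c["cx"])/c["fx"],(v-c["cy"])/c["fy"],1.0])
    return o+d*(z-o[2])/d[2]
def proj(c,X):
    p=np.array(c["R"])@X+np.array(c["t"]); return c["fx"]*p[0]/p[2]+c["cx"],c["fy"]*p[1]/p[2]+c["cy"]
def cloud(c):
    d=c["depth"];v,u=np.mgrid[:384,:512]
    P=np.stack([(u-c["cx"])/c["fx"]*d,(v-c["cy"])/c["fy"]*d,d],-1)-np.array(c["t"])
    W=P@np.array(c["R"]); W[d<=0]=np.nan; return W
def load(n): return {k:v for k,v in np.load(n).items()}
def circ(xy):
    from scipy.optimize import least_squares
    m=xy.mean(0)
    r=least_squares(lambda p:np.hypot(*(xy-p[:2]).T)-p[2],[*m,.05],loss="soft_l1",f_scale=.002)
    return r.x,np.sqrt(np.mean(r.fun**2))
E
python3 - <<'E'
from h import *
for n in("top","scene"):
    c=load(f"pics/{n}0.npz");W=cloud(c)
    # noise check
    print(n,"nan",np.isnan(W[...,0]).mean())
    # reference point
    if n=="top":
        boxes={"disc":(265,118,358,212),"pot":(190,178,236,220),"jar":(165,132,195,162),"beaker":(220,130,250,160)}
    else: boxes={"disc":(140,200,236,280),"pot":(268,175,308,223),"jar":(315,222,350,258),"beaker":(258,230,287,262)}
    for k,(a,b,e,f) in boxes.items():
        S=W[b:f,a:e].reshape(-1,3);S=S[~np.isnan(S[:,0])]
        h,ed=np.histogram(S[:,2],bins=np.arange(-.01,.24,.01)); print(k,dict(zip((ed[:-1]*1000).round().astype(int),h)))
E
```

```text
top nan 0.0038248697916666665
disc {np.int64(-10): np.int64(1571), np.int64(0): np.int64(1499), np.int64(10): np.int64(81), np.int64(20): np.int64(349), np.int64(30): np.int64(3024), np.int64(40): np.int64(276), np.int64(50): np.int64(330), np.int64(60): np.int64(382), np.int64(70): np.int64(175), np.int64(80): np.int64(25), np.int64(90): np.int64(51), np.int64(100): np.int64(303), np.int64(110): np.int64(98), np.int64(120): np.int64(7), np.int64(130): np.int64(13), np.int64(140): np.int64(62), np.int64(150): np.int64(0), np.int64(160): np.int64(0), np.int64(170): np.int64(0), np.int64(180): np.int64(0), np.int64(190): np.int64(0), np.int64(200): np.int64(27), np.int64(210): np.int64(23), np.int64(220): np.int64(225)}
pot {np.int64(-10): np.int64(466), np.int64(0): np.int64(632), np.int64(10): np.int64(341), np.int64(20): np.int64(1), np.int64(30): np.int64(0), np.int64(40): np.int64(3), np.int64(50): np.int64(37), np.int64(60): np.int64(3), np.int64(70): np.int64(7), np.int64(80): np.int64(327), np.int64(90): np.int64(30), np.int64(100): np.int64(4), np.int64(110): np.int64(17), np.
[... 3741 characters left out ...]
20): np.int64(0)}
beaker {np.int64(-10): np.int64(123), np.int64(0): np.int64(158), np.int64(10): np.int64(65), np.int64(20): np.int64(65), np.int64(30): np.int64(87), np.int64(40): np.int64(86), np.int64(50): np.int64(101), np.int64(60): np.int64(93), np.int64(70): np.int64(117), np.int64(80): np.int64(31), np.int64(90): np.int64(0), np.int64(100): np.int64(0), np.int64(110): np.int64(0), np.int64(120): np.int64(0), np.int64(130): np.int64(0), np.int64(140): np.int64(0), np.int64(150): np.int64(0), np.int64(160): np.int64(0), np.int64(170): np.int64(0), np.int64(180): np.int64(0), np.int64(190): np.int64(0), np.int64(200): np.int64(0), np.int64(210): np.int64(0), np.int64(220): np.int64(0)}
```

The pot (top view 212,197, scene 289,193) has its knob top at 120–130 mm and stands on the white square stand. The jar (top 180,148) has its top at 98 mm and no stand. The yellow and purple ones are decoys.

```bash
cat > meas.py <<'E'
from h import *
def cents(c,W,lo,hi,minn=3,region=None):
    m=((W[...,2]>lo)&(W[...,2]<hi)).astype(np.uint8)
    if region: a,b,e,f=region; k=np.zeros_like(m);k[b:f,a:e]=1;m&=k
    n,l,s,ce=cv2.connectedComponentsWithStats(m)
    return [(s[i,4],ce[i],W[l==i].mean(0)) for i in range(1,n) if s[i,4]>=minn],l
def edge_disc(c,W,ztop,region,ref=None):
    pass
E
python3 - <<'E'
from meas import *
for n,reg,pr,jr in(("top",(255,105,400,220),(185,170,240,225),(165,132,195,162)),("scene",(100,160,245,300),(262,170,310,225),(312,220,350,262))):
    c=load(f"pics/{n}0.npz");W=cloud(c)
    print("==",n)
    for nm,lo,hi,r in(("pins",.088,.106,reg),("rims",.062,.076,reg),("tk top",.136,.152,reg),("pot top",.112,.13,pr),("pot lid",.078,.092,pr),("stand",.006,.03,pr),("jar top",.09,.106,jr),("reader",.2,.245,reg)):
        q,_=cents(c,W,lo,hi,4,r)
        for s,p,w in q: print(nm,s,p.round(1),(w*1000).round(1))
    # disc boundary: largest comp of 0.028..0.042
    m=((W[...,2]>.027)&(W[...,2]<.041)).astype(np.uint8);k=np.zeros_like(m);k[reg[1]:reg[3],reg[0]:reg[2]]=1;m&=k
    cn=max(cv2.findContours(m,cv2.RETR_EXTERNAL,cv2.CHAIN_APPROX_NONE)[0],key=len)[:,0]
    P=np.array([ray(c,u,v,.034)[:2] for u,v in cn])
    p,e=circ(P); 
    for _ in range(4):
        d=np.hypot(*(P-p[:2]).T)-p[2]; P=P[abs(d)<.006]; p,e=circ(P)
    print("disc",p,e,len(P))
    cv2.imwrite(f"pics/m_{n}.png",m*255)
E
```

```text
== top
pins 20 [338.  132.2] [ 660.8 -254.9   98.2]
pins 19 [283.2 134.2] [650.2 -88.4  97.9]
pins 18 [361.1 151.8] [ 602.3 -325.4   96.2]
pins 7 [314.9 176. ] [ 523.5 -185.4  103.7]
pins 7 [318.6 176.7] [ 521.6 -196.5  104.2]
pins 4 [311.8 177.5] [ 518.7 -176.1  104.4]
pins 7 [305.6 179.7] [ 511.5 -157.8  103.8]
pins 9 [323.1 182. ] [ 506.  -210.1  104.5]
pins 20 [341.1 186.7] [ 494.1 -265.1   98.5]
pins 18 [285.8 188.9] [482.9 -99.6  97.3]
pins 8 [321.4 189.2] [ 484.1 -205.2  104.3]
rims 189 [309.9 136.1] [ 653.2 -173.7   67.8]
rims 5 [282.2 137.8] [645.4 -87.7  68.6]
rims 12 [358.1 153. ] [ 603.9 -323.1   68.1]
rims 100 [336.2 161.2] [ 576.5 -255.8   68.5]
rims 140 [285.7 162.3] [ 568.7 -100.2   67.6]
rims 4 [300.5 185.5] [ 497.2 -146.3   73.7]
rims 5 [302.2 192.2] [ 476.8 -151.8   73. ]
rims 8 [308.2 197.2] [ 461.9 -170.6   72.1]
rims 6 [315.5 197.8] [ 460.6 -192.5   73.7]
tk top 15 [366.  150.4] [ 597.6 -327.8  143.5]
tk top 4 [373.5 150.8] [ 596.9 -349.3  144.8]
tk top 73 [315.7 184. ] [ 494.6 -182.2  143.6]
pot top 70 [209.6 196.2] [452.2 126.2 121.7]
pot lid 355 [210.7 197.4]
[... 816 characters left out ...]
rims 226 [186.1 252.1] [ 646.1 -175.7   67.8]
rims 51 [128.7 256.9] [ 652.  -330.5   68.7]
rims 15 [217.9 253.4] [657.6 -88.8  69.4]
rims 17 [156.5 260. ] [ 668.1 -254.3   69.8]
tk top 68 [182.5 194.5] [ 500.4 -183.   142.9]
tk top 6 [128.  229.5] [ 617.6 -320.8  144.5]
tk top 70 [122.1 240.4] [ 652.  -331.7  143.8]
pot top 70 [288.4 183.9] [458.7 124.7 120.5]
pot lid 257 [287.9 193.1] [463.8 124.3  85.7]
stand 24 [299.5 175. ] [332.  181.1  26.7]
stand 8 [307.6 176.4] [339.9 207.   26.5]
stand 505 [286.9 211.7] [475.  123.4  12.2]
jar top 77 [332.9 229.5] [618.5 231.4  96.9]
reader 1249 [134.1 211.5] [ 625.1 -287.3  224.3]
disc [ 0.57904867 -0.1778759   0.12828861] 0.0015046392340688328 192
```

```bash
python3 - <<'E'
from meas import *
c=load("pics/top0.npz");W=cloud(c)
a=c["pixels"][195:225,300:345]; a=cv2.convertScaleAbs(a,alpha=1.8);cv2.imwrite("pics/c4.png",cv2.resize(a,None,fx=16,fy=16,interpolation=cv2.INTER_NEAREST))
for v in range(200,224): print(v,*(f"{1000*W[v,u,2]:4.0f}" for u in range(308,338)))
for u,v in ((317,208),(321,213),(319,205)):print(ray(c,u,v,.036))
E
```

```text
200   37   30   37   32   36   38   36   35   36   32   34   34   30   32   36   34   39   35   34   34   36    5    0   -4   -3    3   -3    1   -1   -3
201   32   34   36   32   37   34   34   35   31   40   41   32   35   36   32   36   31   33    3    3   -2   -9    6   -1   -3    1   -2    4   -4    5
202   37   32   32   34   33   29   34   34   37   35   32   31   35   38   32   30   -3   -0    1    3   -2   -1    0    2   -5   -1    4   -3    1    2
203   31   36   33   33   38   28   33   32   35   39   38   35   35   -2   -7    9   -2    4   -2    2    3   -2    7    1   -3    6    4   -2    1   -2
204   33   30   34   34   30   32   30   18   24   20   25   22   -1    2    5   -7    5   -2   -5    0   -2    3   -2   -1    2   -0    2   -2    5   -2
205    0   -3    3    2    0    3    3   15   19   24   22   18   12    2    2   -1    2    1   -5   -6   -1   -2   -4    0    2   -4    5   -4    2    1
206   -6    2    1    2    4   -9    1   12   19   25   23   21   15   -2   -4    7    2    0   -5    3    1    0   -3  nan   -3   -5    3   -0    5   -3
207   -3   -5    1    
[... 2009 characters left out ...]
   3    3   -2   -2   -1    6   -6   -2    5    1    5    3   -2   -3   -4    6   -3    4   -4    3   -0    2    2   -4    4
221    3   -1   -4   -4   -5   -1   -2   -0    0   -5    3   -5    3   -2   -8   -1   -2    1    4   -3   -1   -0   -4   -3    2   -1   -6    2    1    1
222   -1    2    2    1   -1   -1    1    6   -0    0   -1    2    3    1    1   -4    1    2   -1    2    2    3    2   -1   -5   -1   -1    2    2    0
223    3   -1   -1    3    5    1    4    3    3   -0   -6   -2   -3    4    3   -4   -3    0   -4   -1   -2   -2    4   -1    1    1    2    3    4    1
[ 0.43220872 -0.20309883  0.036     ]
[ 0.41693796 -0.21574103  0.036     ]
[ 0.44178048 -0.20923353  0.036     ]
```

View pics/c4.png

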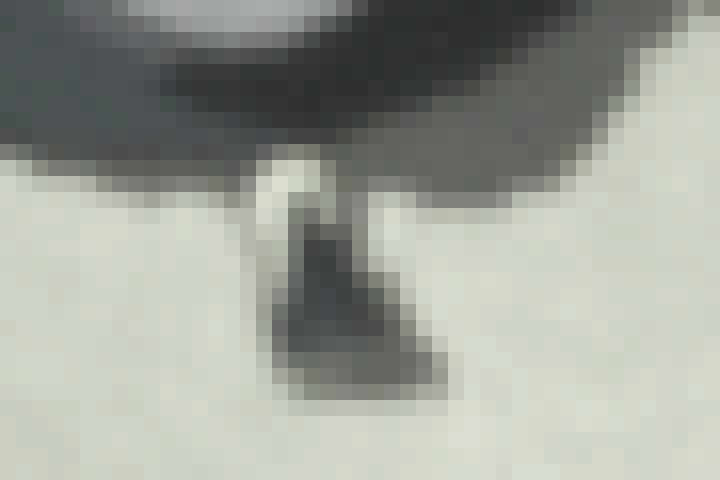

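```bash
cat >> h.py <<'E'
def fray(c,u,v,z):
    R,t=np.array(c["R"]),np.array(c["t"]); o=-R.T@t
    a,b=u-c["cx"],v-c["cy"]; r=np.hypot(a,b); th=r/c["fx"]
    d=R.T@np.array([np.sin(th)*a/max(r,1e-9),np.sin(th)*b/max(r,1e-9),np.cos(th)])
    return o+d*(z-o[2])/d[2]
def fproj(c,X):
    p=np.array(c["R"])@np.array(X)+np.array(c["t"]); q=np.hypot(p[0],p[1]); th=np.arctan2(q,p[2])*c["fx"]
    return c["cx"]+th*p[0]/q,c["cy"]+th*p[1]/q
def yawR(a): # tool down, tool y axis at angle a
    y=np.array([np.cos(a),np.sin(a),0]);z=np.array([0,0,-1.]);x=np.cross(y,z);return np.stack([x,y,z],1)
def row(s,pos,yaw):
    """shift+rotvec from state s to TCP pos, tool y at angle yaw (rad)"""
    from scipy.spatial.transform import Rotation as Ro
    R0=s["tool_rot"];best=None
    for k in(0,1):
        w=Ro.from_matrix(R0.T@yawR(yaw+k*np.pi)).as_rotvec()
        if best is None or np.linalg.norm(w)<np.linalg.norm(best):best=w
    return np.r_[best,R0.T@(np.array(pos)-s["position"])]
E
python3 - <<'E'
from h import *
from bench import *
c=load("pics/wrist0.npz");o=-c["R"].T@c["t"];s=get_state();Rt=s["tool_rot"]
print("cam in tool",Rt.T@(o-s["position"]),"axis in tool",Rt.T@c["R"][2])
t=load("pics/top0.npz")
for p in((377,137),(336,143),(384,130),(372,152)):print(p,ray(t,*p,.23))
print(row(s,[.42,-.12,.30],np.radians(-50)))
E
```

```text
cam in tool [ 0.07347131  0.00044958 -0.15154183] axis in tool [-2.68893861e-01  1.08394680e-04  9.63169808e-01]
(377, 137) [ 0.61819002 -0.33529118  0.23      ]
(336, 143) [ 0.59851561 -0.22365344  0.23      ]
(384, 130) [ 0.63822032 -0.35443796  0.23      ]
(372, 152) [ 0.57621009 -0.3216034   0.23      ]
[-0.00149201 -0.0005626  -0.46834553  0.38157383 -0.41211128 -0.06661946]
```

```bash
python3 - <<'E'
from h import *
from bench import *
s=get_state()
print(row(s,[.37,-.23,.28],np.radians(-76.8)))
E
```

```text
[-1.56735821e-03 -1.99680108e-04 -5.97387457e-04  3.07829487e-01
 -3.16359859e-01 -4.67842081e-02]
```

Emit:
play_rows([
  {"x": 0.03, "y": -0.03, "z": -0.02, "grip": 0.04},
  {"x": 0.065, "y": -0.065, "z": -0.047, "grip": 0.04},
  {"x": 0.1, "y": -0.1, "z": -0.047, "grip": 0.04},
  {"x": 0.135, "y": -0.135, "z": -0.047, "grip": 0.04},
  {"x": 0.17, "y": -0.17, "z": -0.047, "grip": 0.04},
  {"x": 0.205, "y": -0.21, "z": -0.047, "grip": 0.04},
  {"x": 0.24, "y": -0.245, "z": -0.047, "grip": 0.04},
  {"x": 0.275, "y": -0.28, "z": -0.047, "grip": 0.04},
  {"x": 0.308, "y": -0.316, "z": -0.047, "grip": 0.04},
  {"x": 0.308, "y": -0.316, "z": -0.047, "grip": 0.04},
  {"x": 0.308, "y": -0.316, "z": -0.047, "grip": 0.04},
])

```text
invalid input
```

```bash
python3 - <<'E'
from bench import *
import cv2,numpy as np
c=read_camera("wrist"); cv2.imwrite("pics/w1.png",c["pixels"]); np.savez("pics/w1.npz",**c)
E
```

```text
(no output)
```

View pics/w1.png

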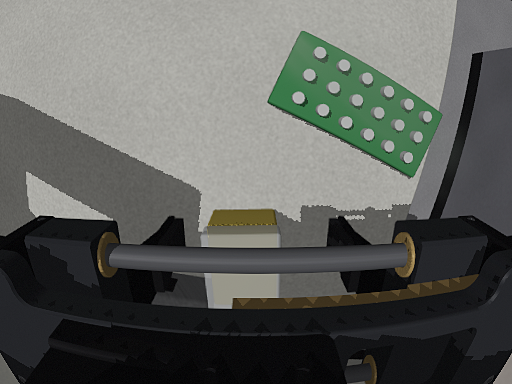

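Refused: the rows probably need every key.

Emit:
play_rows([
  {"wx": 0, "wy": 0, "wz": 0, "x": 0.03, "y": -0.03, "z": -0.02, "grip": 0.04},
  {"wx": 0, "wy": 0, "wz": 0, "x": 0.065, "y": -0.065, "z": -0.047, "grip": 0.04},
  {"wx": 0, "wy": 0, "wz": 0, "x": 0.1, "y": -0.1, "z": -0.047, "grip": 0.04},
  {"wx": 0, "wy": 0, "wz": 0, "x": 0.135, "y": -0.135, "z": -0.047, "grip": 0.04},
  {"wx": 0, "wy": 0, "wz": 0, "x": 0.17, "y": -0.17, "z": -0.047, "grip": 0.04},
  {"wx": 0, "wy": 0, "wz": 0, "x": 0.205, "y": -0.21, "z": -0.047, "grip": 0.04},
  {"wx": 0, "wy": 0, "wz": 0, "x": 0.24, "y": -0.245, "z": -0.047, "grip": 0.04},
  {"wx": 0, "wy": 0, "wz": 0, "x": 0.275, "y": -0.28, "z": -0.047, "grip": 0.04},
  {"wx": 0, "wy": 0, "wz": 0, "x": 0.308, "y": -0.316, "z": -0.047, "grip": 0.04},
  {"wx": 0, "wy": 0, "wz": 0, "x": 0.308, "y": -0.316, "z": -0.047, "grip": 0.04},
  {"wx": 0, "wy": 0, "wz": 0, "x": 0.308, "y": -0.316, "z": -0.047, "grip": 0.04},
])

```text
time: 1.3
position: [0.3708, -0.2293, 0.2803]
tool_rot: [[0.973, 0.231, -0.0], [0.231, -0.973, 0.001], [0.0, -0.001, -1.0]]
ft_force: [-0.5, -0.1, 1.3]
finger_gap: 0.461
```

```bash
python3 - <<'E'
from bench import *
import cv2,numpy as np
c=read_camera("wrist"); cv2.imwrite("pics/w2.png",c["pixels"]); np.savez("pics/w2.npz",**c)
E
```

```text
(no output)
```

View pics/w2.png

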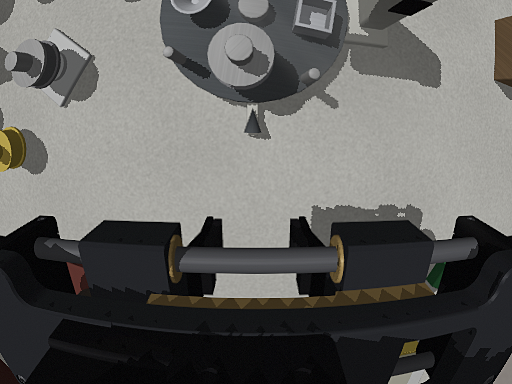

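```bash
python3 - <<'E'
from h import *
c=load("pics/w2.npz")
a=c["pixels"][90:150,215:295];cv2.imwrite("pics/c5.png",cv2.resize(a,None,fx=9,fy=9,interpolation=cv2.INTER_NEAREST))
for nm,X in(("axis top",(.572,-.177,.034)),("axis sc",(.579,-.178,.034)),("pot",(.455,.1255,.122))):print(nm,fproj(c,X))
E
```

```text
axis top (np.float64(252.25061018712714), np.float64(10.140503364539285))
axis sc (np.float64(254.2057254683586), np.float64(5.746342939188594))
pot (np.float64(10.711839797830095), np.float64(59.508035673947006))
```

View pics/c5.png

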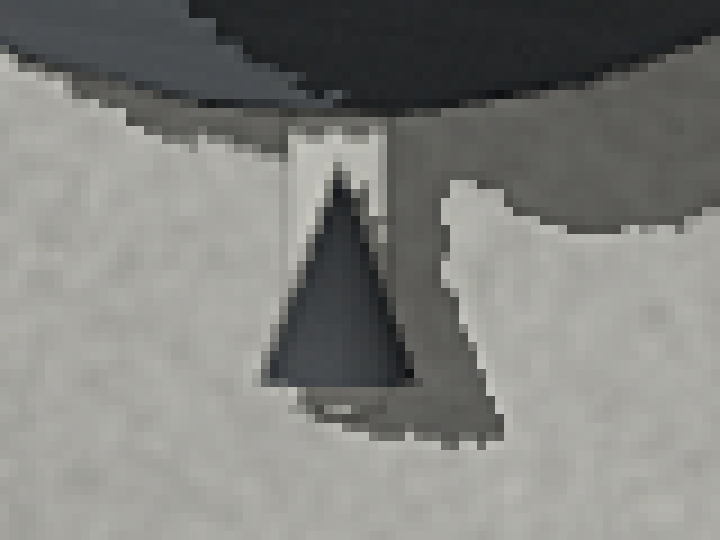

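```bash
python3 - <<'E'
from h import *
c=load("pics/w2.npz");d=c["depth"]
for z in(.036,.04):
    A=fray(c,252.6,108.1,z);B=(fray(c,244.1,132.6,z)+fray(c,261.2,132.6,z))/2
    D=(A-B)[:2];print(z,A,B,"len",np.hypot(*D),"dir",np.degrees(np.arctan2(D[1],D[0])))
# disc edge: for columns, last dark row in the disc blob
g=cv2.cvtColor(c["pixels"],cv2.COLOR_BGR2GRAY)
W=[]
m=(g<80).astype(np.uint8);m[150:]=0
n,l,s,ce=cv2.connectedComponentsWithStats(m); i=l[80,210] or l[95,250]; print(i,s[i],g[80,175:185],g[60,160:175])
for u in range(178,345,3):
    r=np.where(m[:125,u])[0]
    if len(r): 
        W.append((u,r.max()+.5))
print(W)
E
```

```text
0.036 [ 0.43990988 -0.2090345   0.036     ] [ 0.40810948 -0.21664378  0.036     ] len 0.03269811488124097 dir 13.45687100305651
0.04 [ 0.43993482 -0.20907309  0.04      ] [ 0.40845564 -0.21660551  0.04      ] len 0.03236783544732339 dir 13.45687100305647
10 [ 163    0  167  103 5739] [166 168 171 174 170 164 164 165 164 162] [159 164 163 163 165 162 163 166 167 171 171 156  82  44  46]
[(178, np.float64(68.5)), (181, np.float64(71.5)), (184, np.float64(74.5)), (187, np.float64(77.5)), (190, np.float64(79.5)), (193, np.float64(82.5)), (196, np.float64(84.5)), (199, np.float64(86.5)), (202, np.float64(88.5)), (205, np.float64(89.5)), (208, np.float64(91.5)), (211, np.float64(93.5)), (214, np.float64(94.5)), (217, np.float64(96.5)), (220, np.float64(97.5)), (223, np.float64(98.5)), (226, np.float64(98.5)), (229, np.float64(103.5)), (232, np.float64(100.5)), (235, np.float64(101.5)), (238, np.float64(101.5)), (241, np.float64(101.5)), (244, np.float64(102.5)), (247, np.float64(124.5)), (250, np.float64(124.5)), (253, np.float64(124.5)), (256, np.float64(124.5)), (259, np.float64(102.5)), (262, np.float64(102.5)), (265, np.float64(123.5)), (268, np.float64(110.5)), (271, np.float64(112.5)), (274, np.float64(100.5)), (277, np.float64(99.5)), (280, np.float64(115.5)), (283, np.float64(115.5)), (286, np.float64(97.5)), (289, np.float64(95.5)), (292, np.float64(113.5)), (295, np.float64(112.5)), (298, np.float64(92.5)), (301, np.float64(107.5)), (304, np.float64(103.5)), (307, np.float64(87.5)), (310, np.float64(84.5)), (313, np.float64(82.5)), (316, np.float64(80.5)), (319, np.float64(78.5)), (322, np.float64(74.5)), (325, np.float64(72.5)), (328, np.float64(69.5)), (331, np.float64(65.5)), (334, np.float64(61.5)), (337, np.float64(55.5)), (340, np.float64(50.5)), (343, np.float64(42.5))]
```

```bash
python3 - <<'E'
from h import *
from scipy.optimize import least_squares
c=load("pics/w2.npz")
g=cv2.cvtColor(c["pixels"],cv2.COLOR_BGR2GRAY);m=(g<80);P=[]
for u in range(178,345):
    r=np.where(m[:125,u])[0]
    if len(r):P.append(fray(c,u,r.max()+.5,.034)[:2])
P=np.array(P)
f=lambda p:np.hypot(*(P-p[:2]).T)-.13
r=least_squares(f,[.575,-.178],loss="cauchy",f_scale=.001);k=abs(f(r.x))<.002
print(r.x,k.sum(),len(k));P=P[k];r=least_squares(f,r.x);print(r.x,np.std(r.fun))
r=least_squares(lambda p:np.hypot(*(P-p[:2]).T)-p[2],[*r.x,.13]);print("free r",r.x)
W=None
E
```

```text
[ 0.57443352 -0.17788326] 134 167
[ 0.57444088 -0.177806  ] 0.0006597696230866395
free r [ 0.57168909 -0.17884782  0.12750904]
```

```bash
cat >> h.py <<'E'
AX=np.array([.5744,-.1778])
def pinpos(a,z): a=np.radians(a);return np.array([AX[0]+.118*np.cos(a),AX[1]+.118*np.sin(a),z])
def show(r): print(dict(zip(("wx","wy","wz","x","y","z"),r.round(4))))
E
python3 - <<'E'
from h import *
from bench import *
s=get_state()
show(row(s,pinpos(138.7,.25),np.radians(48.7)))
E
```

```text
{'wx': np.float64(-0.0004), 'wy': np.float64(0.0005), 'wz': np.float64(0.9523), 'x': np.float64(0.1424), 'y': np.float64(-0.1005), 'z': np.float64(0.0303)}
```

Emit:
play_rows([
  {"wx": 0, "wy": 0, "wz": -0.14, "x": 0.02, "y": -0.014, "z": 0, "grip": 0.032},
  {"wx": 0, "wy": 0, "wz": -0.28, "x": 0.04, "y": -0.028, "z": 0, "grip": 0.032},
  {"wx": 0, "wy": 0, "wz": -0.42, "x": 0.06, "y": -0.042, "z": 0, "grip": 0.032},
  {"wx": 0, "wy": 0, "wz": -0.56, "x": 0.08, "y": -0.056, "z": 0, "grip": 0.032},
  {"wx": 0, "wy": 0, "wz": -0.7, "x": 0.1, "y": -0.07, "z": 0, "grip": 0.032},
  {"wx": 0, "wy": 0, "wz": -0.84, "x": 0.12, "y": -0.084, "z": 0, "grip": 0.032},
  {"wx": 0, "wy": 0, "wz": -0.98, "x": 0.142, "y": -0.1, "z": 0, "grip": 0.032},
  {"wx": 0, "wy": 0, "wz": -1.12, "x": 0.142, "y": -0.1, "z": 0, "grip": 0.032},
  {"wx": 0, "wy": 0, "wz": -1.26, "x": 0.142, "y": -0.1, "z": 0, "grip": 0.032},
  {"wx": 0, "wy": 0, "wz": -1.4, "x": 0.142, "y": -0.1, "z": 0, "grip": 0.032},
  {"wx": 0, "wy": 0, "wz": -1.54, "x": 0.142, "y": -0.1, "z": 0, "grip": 0.032},
  {"wx": 0, "wy": 0, "wz": -1.68, "x": 0.142, "y": -0.1, "z": 0, "grip": 0.032},
])

```text
time: 2.55
position: [0.4852, -0.1028, 0.28]
tool_rot: [[-0.337, 0.942, -0.001], [0.942, 0.337, 0.0], [0.001, -0.001, -1.0]]
ft_force: [0.1, 0.6, 0.9]
finger_gap: 0.369
```

```bash
python3 - <<'E'
from h import *
from bench import *
s=get_state();print(s["joint_positions"].round(2))
show(row(s,pinpos(138.7,.094),np.radians(48.7)))
E
```

```text
[-0.37 -0.12  1.79 -0.    1.47 -0.71]
{'wx': np.float64(-0.0008), 'wy': np.float64(-0.0008), 'wz': np.float64(-0.5067), 'x': np.float64(0.0025), 'y': np.float64(0.0017), 'z': np.float64(0.186)}
```

Emit:
play_rows([
  {"wx": 0, "wy": 0, "wz": -0.13, "x": 0.002, "y": 0.002, "z": 0.02, "grip": 0.032},
  {"wx": 0, "wy": 0, "wz": -0.26, "x": 0.002, "y": 0.002, "z": 0.05, "grip": 0.032},
  {"wx": 0, "wy": 0, "wz": -0.39, "x": 0.002, "y": 0.002, "z": 0.08, "grip": 0.032},
  {"wx": 0, "wy": 0, "wz": -0.507, "x": 0.002, "y": 0.002, "z": 0.11, "grip": 0.032},
  {"wx": 0, "wy": 0, "wz": -0.507, "x": 0.002, "y": 0.002, "z": 0.14, "grip": 0.032},
  {"wx": 0, "wy": 0, "wz": -0.507, "x": 0.002, "y": 0.002, "z": 0.155, "grip": 0.032},
  {"wx": 0, "wy": 0, "wz": -0.507, "x": 0.002, "y": 0.002, "z": 0.165, "grip": 0.032},
  {"wx": 0, "wy": 0, "wz": -0.507, "x": 0.002, "y": 0.002, "z": 0.175, "grip": 0.032},
  {"wx": 0, "wy": 0, "wz": -0.507, "x": 0.002, "y": 0.002, "z": 0.186, "grip": 0.032},
  {"wx": 0, "wy": 0, "wz": -0.507, "x": 0.002, "y": 0.002, "z": 0.186, "grip": 0.032},
])

```text
time: 3.55
position: [0.4854, -0.1004, 0.0927]
tool_rot: [[-0.751, 0.66, -0.003], [0.66, 0.751, 0.001], [0.003, -0.001, -1.0]]
ft_force: [0.3, 0.4, 0.3]
finger_gap: 0.37
```

```bash
python3 - <<'E'
from h import *
from bench import *
s=get_state()
c=read_camera("scene");cv2.imwrite("pics/s3.png",cv2.resize(c["pixels"][150:310,90:260],None,fx=3.7,fy=3.7))
for a in range(138,30,-9):
    show(row(s,pinpos(a-9+.7,.094),np.radians(a-99+.7)))
E
```

```text
{'wx': np.float64(-0.0016), 'wy': np.float64(-0.0027), 'wz': np.float64(0.1567), 'x': np.float64(-0.0014), 'y': np.float64(0.0191), 'z': np.float64(-0.0013)}
{'wx': np.float64(-0.0018), 'wy': np.float64(-0.0026), 'wz': np.float64(0.3138), 'x': np.float64(-0.0057), 'y': np.float64(0.0371), 'z': np.float64(-0.0013)}
{'wx': np.float64(-0.002), 'wy': np.float64(-0.0024), 'wz': np.float64(0.4709), 'x': np.float64(-0.0128), 'y': np.float64(0.0542), 'z': np.float64(-0.0014)}
{'wx': np.float64(-0.0022), 'wy': np.float64(-0.0023), 'wz': np.float64(0.628), 'x': np.float64(-0.0224), 'y': np.float64(0.07), 'z': np.float64(-0.0014)}
{'wx': np.float64(-0.0024), 'wy': np.float64(-0.0021), 'wz': np.float64(0.7851), 'x': np.float64(-0.0344), 'y': np.float64(0.084), 'z': np.float64(-0.0015)}
{'wx': np.float64(-0.0026), 'wy': np.float64(-0.002), 'wz': np.float64(0.9421), 'x': np.float64(-0.0485), 'y': np.float64(0.0961), 'z': np.float64(-0.0015)}
{'wx': np.float64(-0.0027), 'wy': np.float64(-0.0018), 'wz': np.float64(1.0992), 'x': np.float64(-0.0643), 'y': np.float64(0.1058), 'z': np.float64(-0.0016)}
{'wx': np.float64(-0.0029), 'wy': np.float64(-0.0016), 'wz': np.float64(1.2563), 'x': np.float64(-0.0814), 'y': np.float64(0.1128), 'z': np.float64(-0.0016)}
{'wx': np.float64(-0.0031), 'wy': np.float64(-0.0014), 'wz': np.float64(1.4134), 'x': np.float64(-0.0994), 'y': np.float64(0.1172), 'z': np.float64(-0.0017)}
{'wx': np.float64(-0.0032), 'wy': np.float64(-0.0011), 'wz': np.float64(1.5705), 'x': np.float64(-0.1179), 'y': np.float64(0.1186), 'z': np.float64(-0.0017)}
{'wx': np.float64(0.0009), 'wy': np.float64(-0.0033), 'wz': np.float64(-1.414), 'x': np.float64(-0.1363), 'y': np.float64(0.1172), 'z': np.float64(-0.0018)}
{'wx': np.float64(0.0006), 'wy': np.float64(-0.0033), 'wz': np.float64(-1.257), 'x': np.float64(-0.1543), 'y': np.float64(0.1129), 'z': np.float64(-0.0018)}
```

View pics/s3.png

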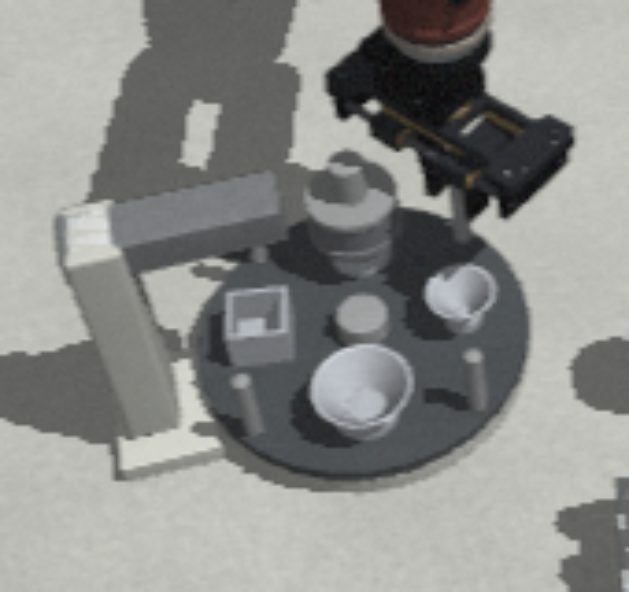

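Emit:
play_rows([
  {"wx": 0, "wy": 0, "wz": 0.14, "x": -0.001, "y": 0.0165, "z": -0.001, "grip": 0.032},
  {"wx": 0, "wy": 0, "wz": 0.28, "x": -0.0045, "y": 0.0325, "z": -0.001, "grip": 0.032},
  {"wx": 0, "wy": 0, "wz": 0.42, "x": -0.01, "y": 0.048, "z": -0.001, "grip": 0.032},
  {"wx": 0, "wy": 0, "wz": 0.56, "x": -0.018, "y": 0.0625, "z": -0.001, "grip": 0.032},
  {"wx": 0, "wy": 0, "wz": 0.7, "x": -0.0275, "y": 0.076, "z": -0.001, "grip": 0.032},
  {"wx": 0, "wy": 0, "wz": 0.84, "x": -0.039, "y": 0.0875, "z": -0.0015, "grip": 0.032},
  {"wx": 0, "wy": 0, "wz": 0.98, "x": -0.052, "y": 0.098, "z": -0.0015, "grip": 0.032},
  {"wx": 0, "wy": 0, "wz": 1.117, "x": -0.0665, "y": 0.106, "z": -0.0015, "grip": 0.032},
  {"wx": 0, "wy": 0, "wz": 1.257, "x": -0.0815, "y": 0.112, "z": -0.0015, "grip": 0.032},
  {"wx": 0, "wy": 0, "wz": 1.396, "x": -0.0975, "y": 0.116, "z": -0.0015, "grip": 0.032},
  {"wx": 0, "wy": 0, "wz": 1.536, "x": -0.114, "y": 0.118, "z": -0.0015, "grip": 0.032},
  {"wx": 0, "wy": 0, "wz": 1.62, "x": -0.124, "y": 0.118, "z": -0.0015, "grip": 0.032},
])

```text
time: 4.8
position: [0.6576, -0.0938, 0.0952]
tool_rot: [[0.7, 0.715, -0.002], [0.715, -0.7, 0.001], [-0.001, -0.002, -1.0]]
ft_force: [-3.3, 0.7, 0.6]
finger_gap: 0.366
```

```bash
python3 - <<'E'
from h import *
from bench import *
s=get_state();p=s["position"][:2]-AX;print(np.hypot(*p),np.degrees(np.arctan2(p[1],p[0])),s["joint_positions"].round(2))
for n in("scene","top"):
    c=read_camera(n);np.savez(f"pics/{n}4.npz",**c)
    cv2.imwrite(f"pics/{n}4.png",cv2.resize(c["pixels"][150:310,90:260] if n=="scene" else c["pixels"][90:230,240:400],None,fx=3.7,fy=3.7))
E
```

```text
0.11823443612294796 45.2700293385828 [-0.26  0.44  1.53 -0.    1.18  0.51]
```

View pics/scene4.png

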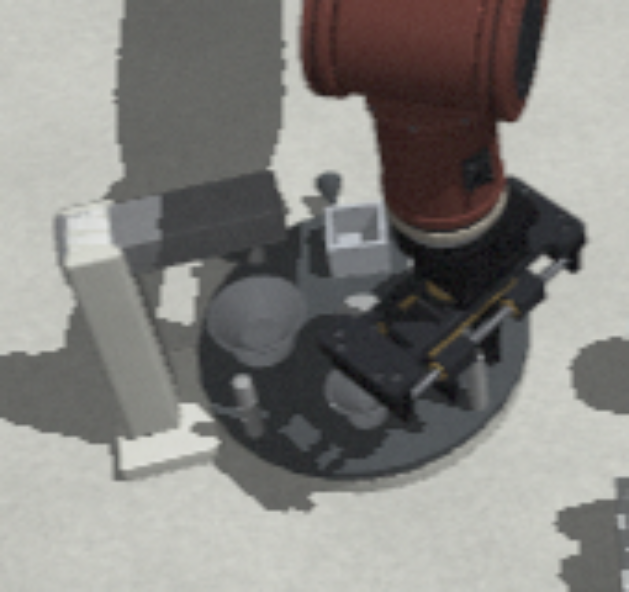

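View pics/top4.png

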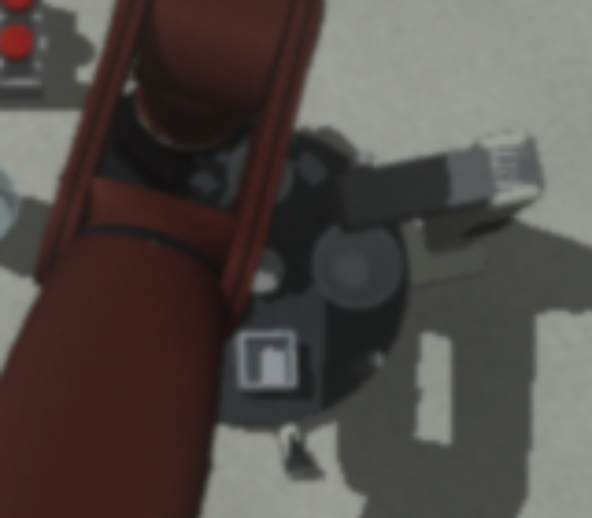

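```bash
python3 - <<'E'
from h import *
from bench import *
s=get_state()
show(row(s,pinpos(139.5,.2),np.radians(49.5)))
t=load("pics/top4.npz");W=cloud(t)
from meas import cents
for q in cents(t,W,.088,.106,6,(255,105,360,220))[0]+cents(t,W,.062,.076,30,(255,105,360,220))[0]+cents(t,W,.136,.152,6,(255,105,360,220))[0]:print(q)
E
```

```text
{'wx': np.float64(0.0001), 'wy': np.float64(0.0004), 'wz': np.float64(1.5066), 'x': np.float64(-0.1258), 'y': np.float64(-0.1197), 'z': np.float64(-0.1044)}
(np.int32(16), array([338.0625, 132.5625]), array([ 0.659875  , -0.25531496,  0.09650495]))
(np.int32(21), array([340.80952381, 186.9047619 ]), array([ 0.49358203, -0.26451092,  0.09703645]))
(np.int32(32), array([303.46875, 134.96875]), array([ 0.65644666, -0.15375453,  0.06724251]))
(np.int32(167), array([337.        , 162.28143713]), array([ 0.57312951, -0.25824195,  0.06807014]))
(np.int32(87), array([312.11494253, 187.48275862]), array([ 0.49262129, -0.18245376,  0.06889097]))
```

Emit:
play_rows([
  {"wx": 0, "wy": 0, "wz": 0, "x": 0, "y": 0.002, "z": -0.05, "grip": 0.032},
  {"wx": 0, "wy": 0, "wz": 0, "x": 0, "y": 0.002, "z": -0.1, "grip": 0.032},
  {"wx": 0, "wy": 0, "wz": -0.16, "x": -0.012, "y": -0.01, "z": -0.105, "grip": 0.032},
  {"wx": 0, "wy": 0, "wz": -0.31, "x": -0.024, "y": -0.02, "z": -0.105, "grip": 0.032},
  {"wx": 0, "wy": 0, "wz": -0.46, "x": -0.036, "y": -0.035, "z": -0.105, "grip": 0.032},
  {"wx": 0, "wy": 0, "wz": -0.61, "x": -0.05, "y": -0.05, "z": -0.105, "grip": 0.032},
  {"wx": 0, "wy": 0, "wz": -0.76, "x": -0.065, "y": -0.065, "z": -0.105, "grip": 0.032},
  {"wx": 0, "wy": 0, "wz": -0.91, "x": -0.08, "y": -0.08, "z": -0.105, "grip": 0.032},
  {"wx": 0, "wy": 0, "wz": -1.06, "x": -0.095, "y": -0.09, "z": -0.105, "grip": 0.032},
  {"wx": 0, "wy": 0, "wz": -1.21, "x": -0.11, "y": -0.105, "z": -0.105, "grip": 0.032},
  {"wx": 0, "wy": 0, "wz": -1.36, "x": -0.126, "y": -0.12, "z": -0.105, "grip": 0.032},
  {"wx": 0, "wy": 0, "wz": -1.5, "x": -0.126, "y": -0.12, "z": -0.105, "grip": 0.032},
])

```text
time: 6.1
position: [0.4823, -0.1007, 0.201]
tool_rot: [[-0.673, 0.74, -0.0], [0.74, 0.673, -0.0], [-0.0, -0.001, -1.0]]
ft_force: [-0.8, -0.2, 0.0]
finger_gap: 0.368
```

```bash
python3 - <<'E'
from h import *
from bench import *
s=get_state()
show(row(s,pinpos(138.7,.095),np.radians(48.7)))
E
```

```text
{'wx': np.float64(-0.0005), 'wy': np.float64(0.0), 'wz': np.float64(-0.1121), 'x': np.float64(-0.0018), 'y': np.float64(0.0031), 'z': np.float64(0.106)}
```

Emit:
play_rows([
  {"wx": 0, "wy": 0, "wz": -0.112, "x": -0.002, "y": 0.003, "z": 0.03, "grip": 0.032},
  {"wx": 0, "wy": 0, "wz": -0.112, "x": -0.002, "y": 0.003, "z": 0.06, "grip": 0.032},
  {"wx": 0, "wy": 0, "wz": -0.112, "x": -0.002, "y": 0.003, "z": 0.075, "grip": 0.032},
  {"wx": 0, "wy": 0, "wz": -0.112, "x": -0.002, "y": 0.003, "z": 0.09, "grip": 0.032},
  {"wx": 0, "wy": 0, "wz": -0.112, "x": -0.002, "y": 0.003, "z": 0.106, "grip": 0.032},
  {"wx": 0, "wy": 0, "wz": -0.112, "x": -0.002, "y": 0.003, "z": 0.106, "grip": 0.032},
])

```text
time: 6.7
position: [0.4842, -0.0993, 0.0934]
tool_rot: [[-0.753, 0.658, -0.003], [0.658, 0.753, 0.001], [0.003, -0.002, -1.0]]
ft_force: [0.5, -0.6, 0.3]
finger_gap: 0.367
```

```bash
python3 - <<'E'
from h import *
from bench import *
s=get_state()
for a in list(range(130,66,-8))+[62,58.2]:
    show(row(s,pinpos(a,.094),np.radians(a-90)))
E
```

```text
{'wx': np.float64(-0.0019), 'wy': np.float64(-0.0029), 'wz': np.float64(0.1543), 'x': np.float64(-0.003), 'y': np.float64(0.0184), 'z': np.float64(-0.0006)}
{'wx': np.float64(-0.0021), 'wy': np.float64(-0.0028), 'wz': np.float64(0.2939), 'x': np.float64(-0.0066), 'y': np.float64(0.0344), 'z': np.float64(-0.0007)}
{'wx': np.float64(-0.0023), 'wy': np.float64(-0.0026), 'wz': np.float64(0.4336), 'x': np.float64(-0.0125), 'y': np.float64(0.0498), 'z': np.float64(-0.0007)}
{'wx': np.float64(-0.0025), 'wy': np.float64(-0.0025), 'wz': np.float64(0.5732), 'x': np.float64(-0.0204), 'y': np.float64(0.0642), 'z': np.float64(-0.0008)}
{'wx': np.float64(-0.0026), 'wy': np.float64(-0.0023), 'wz': np.float64(0.7128), 'x': np.float64(-0.0303), 'y': np.float64(0.0774), 'z': np.float64(-0.0008)}
{'wx': np.float64(-0.0028), 'wy': np.float64(-0.0022), 'wz': np.float64(0.8524), 'x': np.float64(-0.0419), 'y': np.float64(0.0891), 'z': np.float64(-0.0009)}
{'wx': np.float64(-0.003), 'wy': np.float64(-0.002), 'wz': np.float64(0.9921), 'x': np.float64(-0.055), 'y': np.float64(0.099), 'z': np.float64(-0.0009)}
{'wx': np.float64(-0.0032), 'wy': np.float64(-0.0018), 'wz': np.float64(1.1317), 'x': np.float64(-0.0694), 'y': np.float64(0.107), 'z': np.float64(-0.001)}
{'wx': np.float64(-0.0034), 'wy': np.float64(-0.0015), 'wz': np.float64(1.3411), 'x': np.float64(-0.0927), 'y': np.float64(0.1151), 'z': np.float64(-0.0011)}
{'wx': np.float64(-0.0035), 'wy': np.float64(-0.0014), 'wz': np.float64(1.4075), 'x': np.float64(-0.1004), 'y': np.float64(0.1167), 'z': np.float64(-0.0011)}
```

Emit:
play_rows([
  {"wx": 0, "wy": 0, "wz": 0.15, "x": -0.003, "y": 0.018, "z": -0.001, "grip": 0.032},
  {"wx": 0, "wy": 0, "wz": 0.294, "x": -0.0065, "y": 0.0345, "z": -0.001, "grip": 0.032},
  {"wx": 0, "wy": 0, "wz": 0.434, "x": -0.0125, "y": 0.05, "z": -0.001, "grip": 0.032},
  {"wx": 0, "wy": 0, "wz": 0.573, "x": -0.0205, "y": 0.064, "z": -0.001, "grip": 0.032},
  {"wx": 0, "wy": 0, "wz": 0.713, "x": -0.0305, "y": 0.0775, "z": -0.001, "grip": 0.032},
  {"wx": 0, "wy": 0, "wz": 0.852, "x": -0.042, "y": 0.089, "z": -0.001, "grip": 0.032},
  {"wx": 0, "wy": 0, "wz": 0.992, "x": -0.055, "y": 0.099, "z": -0.001, "grip": 0.032},
  {"wx": 0, "wy": 0, "wz": 1.132, "x": -0.0695, "y": 0.107, "z": -0.001, "grip": 0.032},
  {"wx": 0, "wy": 0, "wz": 1.27, "x": -0.085, "y": 0.113, "z": -0.001, "grip": 0.032},
  {"wx": 0, "wy": 0, "wz": 1.408, "x": -0.1005, "y": 0.1165, "z": -0.001, "grip": 0.032},
  {"wx": 0, "wy": 0, "wz": 1.408, "x": -0.1005, "y": 0.1165, "z": -0.001, "grip": 0.032},
  {"wx": 0, "wy": 0, "wz": 1.408, "x": -0.1005, "y": 0.1165, "z": -0.001, "grip": 0.032},
])

```text
time: 7.9
position: [0.6367, -0.0776, 0.0948]
tool_rot: [[0.524, 0.852, -0.002], [0.852, -0.524, 0.001], [-0.001, -0.002, -1.0]]
ft_force: [-0.3, 0.0, 0.6]
finger_gap: 0.364
```

Emit:
play_rows([
  {"wx": 0, "wy": 0, "wz": 0, "x": 0, "y": 0, "z": 0, "grip": 0.025},
  {"wx": 0, "wy": 0, "wz": 0, "x": 0, "y": 0, "z": 0, "grip": 0.018},
  {"wx": 0, "wy": 0, "wz": 0, "x": 0, "y": 0, "z": 0, "grip": 0.012},
  {"wx": 0, "wy": 0, "wz": 0, "x": 0, "y": 0, "z": 0, "grip": 0.012},
  {"wx": 0, "wy": 0, "wz": 0, "x": 0, "y": 0, "z": 0, "grip": 0.012},
], force=8)

```text
time: 8.4
position: [0.6365, -0.0773, 0.0949]
tool_rot: [[0.523, 0.852, -0.003], [0.852, -0.523, 0.001], [-0.001, -0.003, -1.0]]
ft_force: [-1.9, 1.5, 2.0]
finger_gap: 0.154
```

```bash
python3 - <<'E'
from h import *
from bench import *
from meas import cents
s=get_state();p=s["position"][:2]-AX;print(np.hypot(*p),np.degrees(np.arctan2(p[1],p[0])),s["position"],s["ft_force"],s["finger_gap"]*87)
t=read_camera("top");W=cloud(t);np.savez("pics/top5.npz",**t)
cv2.imwrite("pics/top5.png",cv2.resize(t["pixels"][90:230,240:400],None,fx=3.7,fy=3.7))
for q in cents(t,W,.088,.106,6,(255,105,360,220))[0]+cents(t,W,.062,.076,30,(255,105,360,220))[0]:print(q)
E
```

```text
0.11813305767044503 58.28363822919501 [ 0.63650427 -0.07730881  0.09493985] [-1.8742063   1.50067582  1.99937474] 13.415197993275752
(np.int32(8), array([315.75 , 130.125]), array([ 0.6636954 , -0.18628499,  0.10450542]))
(np.int32(21), array([332.95238095, 128.61904762]), array([ 0.67155283, -0.23958719,  0.09716894]))
(np.int32(6), array([299.33333333, 132.        ]), array([ 0.65672696, -0.13679362,  0.10390621]))
(np.int32(6), array([315.5, 136. ]), array([ 0.64555539, -0.18575747,  0.10444092]))
(np.int32(19), array([344.84210526, 181.84210526]), array([ 0.50913037, -0.27635436,  0.09779723]))
(np.int32(104), array([336.01923077, 158.41346154]), array([ 0.5852085 , -0.25523401,  0.06757923]))
(np.int32(204), array([316.91666667, 186.09313725]), array([ 0.49747239, -0.19728287,  0.0677752 ]))
```

View pics/top5.png

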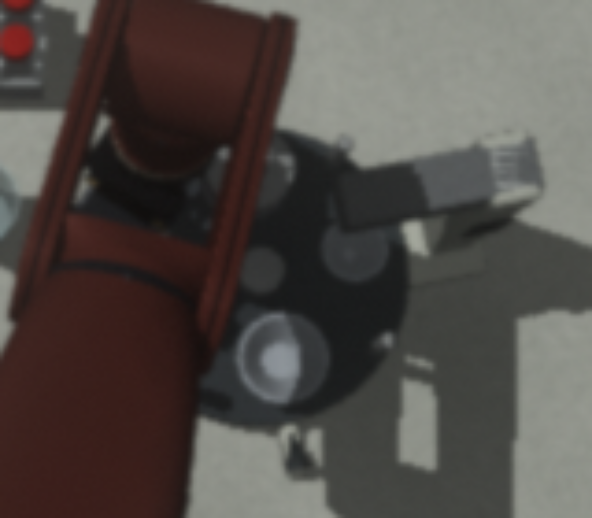

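```bash
python3 - <<'E'
from h import *
from bench import *
s=get_state()
show(row(s,[.365,-.225,.3],np.radians(-76.8)))
E
```

```text
{'wx': np.float64(-0.0022), 'wy': np.float64(0.0016), 'wz': np.float64(0.7897), 'x': np.float64(-0.2681), 'y': np.float64(-0.1547), 'z': np.float64(-0.2045)}
```

Emit:
play_rows([
  {"wx": 0, "wy": 0, "wz": 0, "x": 0, "y": 0, "z": 0, "grip": 0.02},
  {"wx": 0, "wy": 0, "wz": 0, "x": 0, "y": 0, "z": 0, "grip": 0.03},
  {"wx": 0, "wy": 0, "wz": 0, "x": 0, "y": 0, "z": 0, "grip": 0.032},
  {"wx": 0, "wy": 0, "wz": 0, "x": 0, "y": 0, "z": -0.02, "grip": 0.032},
  {"wx": 0, "wy": 0, "wz": 0, "x": 0, "y": 0, "z": -0.06, "grip": 0.032},
  {"wx": 0, "wy": 0, "wz": 0, "x": 0, "y": 0, "z": -0.11, "grip": 0.06},
  {"wx": 0, "wy": 0, "wz": 0, "x": 0, "y": 0, "z": -0.16, "grip": 0.06},
  {"wx": 0, "wy": 0, "wz": 0, "x": 0, "y": 0, "z": -0.205, "grip": 0.06},
  {"wx": 0, "wy": 0, "wz": 0, "x": 0, "y": 0, "z": -0.205, "grip": 0.06},
])

```text
time: 9.35
position: [0.6406, -0.0785, 0.3097]
tool_rot: [[0.523, 0.852, 0.012], [0.852, -0.523, -0.003], [0.004, 0.012, -1.0]]
ft_force: [-0.1, 0.1, 0.0]
finger_gap: 0.633
```

```bash
python3 - <<'E'
from h import *
from bench import *
s=get_state()
show(row(s,[.365,-.225,.3],np.radians(-76.8)))
E
```

```text
{'wx': np.float64(0.0096), 'wy': np.float64(-0.0082), 'wz': np.float64(0.7897), 'x': np.float64(-0.2691), 'y': np.float64(-0.1583), 'z': np.float64(0.0068)}
```

Emit:
play_rows([
  {"wx": 0, "wy": 0, "wz": 0.12, "x": -0.04, "y": -0.024, "z": 0.007, "grip": 0.06},
  {"wx": 0, "wy": 0, "wz": 0.24, "x": -0.08, "y": -0.047, "z": 0.007, "grip": 0.06},
  {"wx": 0, "wy": 0, "wz": 0.36, "x": -0.12, "y": -0.07, "z": 0.007, "grip": 0.06},
  {"wx": 0.01, "wy": -0.008, "wz": 0.48, "x": -0.16, "y": -0.094, "z": 0.007, "grip": 0.06},
  {"wx": 0.01, "wy": -0.008, "wz": 0.6, "x": -0.2, "y": -0.118, "z": 0.007, "grip": 0.06},
  {"wx": 0.01, "wy": -0.008, "wz": 0.72, "x": -0.24, "y": -0.141, "z": 0.007, "grip": 0.06},
  {"wx": 0.01, "wy": -0.008, "wz": 0.79, "x": -0.269, "y": -0.158, "z": 0.007, "grip": 0.06},
  {"wx": 0.01, "wy": -0.008, "wz": 0.79, "x": -0.269, "y": -0.158, "z": 0.007, "grip": 0.06},
  {"wx": 0.01, "wy": -0.008, "wz": 0.79, "x": -0.269, "y": -0.158, "z": 0.007, "grip": 0.06},
])

```text
time: 10.25
position: [0.3651, -0.2255, 0.2997]
tool_rot: [[0.974, 0.227, 0.001], [0.227, -0.974, 0.0], [0.001, -0.0, -1.0]]
ft_force: [-0.7, 0.7, 0.3]
finger_gap: 0.689
```

```bash
python3 - <<'E'
from bench import *
import cv2,numpy as np
for n in("wrist","scene","top"):
    c=read_camera(n); cv2.imwrite(f"pics/{n}6.png",c["pixels"]); np.savez(f"pics/{n}6.npz",**c)
E
```

```text
(no output)
```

View pics/wrist6.png

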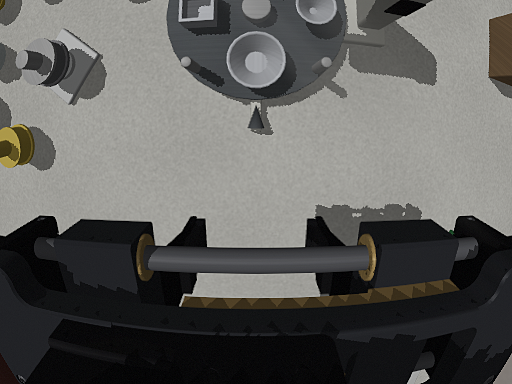

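View pics/scene6.png

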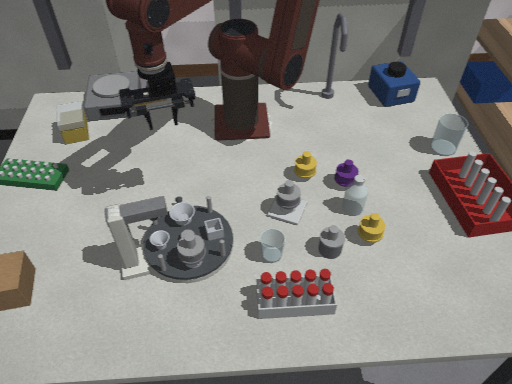

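```bash
python3 - <<'E'
from h import *
c=load("pics/wrist6.npz");t=load("pics/top6.npz");sc=load("pics/scene6.npz")
g=cv2.cvtColor(c["pixels"],cv2.COLOR_BGR2GRAY)
# rim: bright blob
m=(g>105).astype(np.uint8);m[:20]=0;m[98:]=0;m[:,:205]=0;m[:,310:]=0
n,l,s,ce=cv2.connectedComponentsWithStats(m);i=l[35:80,235:280].max() ;i=np.bincount(l[40:80,235:280].ravel())[1:].argmax()+1
cn=max(cv2.findContours((l==i).astype(np.uint8),cv2.RETR_EXTERNAL,cv2.CHAIN_APPROX_NONE)[0],key=len)[:,0]
P=np.array([fray(c,u,v,.07)[:2] for u,v in cn]);print("rim wrist",circ(P),s[i])
A=fray(c,*(256.3,104),.038)
# arrow
a=(g<70).astype(np.uint8);a[:101]=0;a[135:]=0;a[:,:240]=0;a[:,275:]=0
ct=max(cv2.findContours(a,cv2.RETR_EXTERNAL,cv2.CHAIN_APPROX_NONE)[0],key=len)
_,tri=cv2.minEnclosingTriangle(ct);print(tri.reshape(-1,2))
T=np.array([fray(c,u,v,.038)[:2] for u,v in tri.reshape(-1,2)]);ap=T[T[:,0].argmax()];b=(T.sum(0)-ap)/2;d=ap-b
print("apex",ap,"base",b,np.degrees(np.arctan2(d[1],d[0])))
from meas import cents
for nm,cc,r in(("top",t,(255,105,360,220)),("scene",sc,(130,160,245,300))):
    W=cloud(cc)
    for lo,hi in((.088,.104),(.062,.076)):
        for q in cents(cc,W,lo,hi,14,r)[0]:print(nm,lo,q[0],q[1].round(1),q[2].round(4))
W=cloud(sc)
cv2.imwrite("pics/c6.png",cv2.resize(c["pixels"][0:140,170:350],None,fx=4,fy=4))
E
```

```text
rim wrist (array([ 0.49782953, -0.19498768,  0.03700704]), np.float64(0.00037637225639349246)) [ 226   31   60   57 1975]
[[255.96774 105.58064]
 [247.41791 126.95522]
 [264.47525 128.26733]]
apex [ 0.43889614 -0.20925588] base [ 0.40903544 -0.21620318] 13.09727878168004
top 0.088 18 [333.1 128.7] [ 0.6714 -0.2399  0.0971]
top 0.088 16 [279.4 139.1] [ 0.6344 -0.0773  0.099 ]
top 0.088 18 [344.9 181.7] [ 0.5094 -0.2764  0.0984]
top 0.088 18 [290.8 192.5] [ 0.4724 -0.1147  0.0984]
top 0.062 20 [300.4 146.4] [ 0.6191 -0.1441  0.0723]
top 0.062 14 [357.9 152.6] [ 0.6053 -0.3224  0.0677]
top 0.062 110 [335.8 158.3] [ 0.5856 -0.2546  0.0677]
top 0.062 87 [286.1 166.9] [ 0.5543 -0.1015  0.0689]
top 0.062 198 [317.1 186.2] [ 0.4971 -0.198   0.0677]
scene 0.088 21 [208.  198.2] [ 0.4778 -0.1149  0.0968]
scene 0.088 30 [221.  242.3] [ 0.6406 -0.0785  0.0962]
scene 0.088 17 [131.5 249.6] [ 0.6481 -0.3179  0.096 ]
scene 0.088 75 [191.9 256. ] [ 0.6787 -0.156   0.0942]
scene 0.088 31 [159.7 257. ] [ 0.678  -0.2403  0.0968]
scene 0.062 178 [180.7 209.4] [ 0.4906 -0.198   0.0676]
scene 0.062 15 [208.3 205.1] [ 0.4807 -0.1162  0.069 ]
scene 0.062 122 [213.1 225.8] [ 0.5599 -0.102   0.0683]
scene 0.062 141 [158.1 236.5] [ 0.5875 -0.257   0.0679]
scene 0.062 17 [222.1 248.7] [ 0.6426 -0.0773  0.0692]
scene 0.062 19 [132.9 255.6] [ 0.6488 -0.3197  0.0691]
scene 0.062 24 [199.3 259.8] [ 0.6776 -0.1385  0.0734]
scene 0.062 33 [185.1 261.5] [ 0.6804 -0.1765  0.0732]
scene 0.062 16 [161.4 263.8] [ 0.6805 -0.2401  0.069 ]
```

View pics/c6.png

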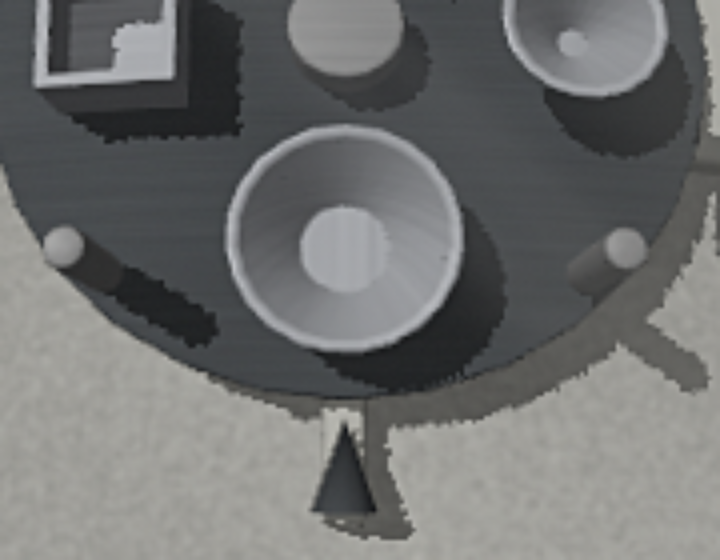

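Emit:
play_rows([
  {"wx": 0, "wy": 0, "wz": 0, "x": 0.009, "y": -0.038, "z": 0, "grip": 0.06},
  {"wx": 0, "wy": 0, "wz": 0, "x": 0.018, "y": -0.076, "z": 0, "grip": 0.06},
  {"wx": 0, "wy": 0, "wz": 0, "x": 0.027, "y": -0.114, "z": 0, "grip": 0.06},
  {"wx": 0, "wy": 0, "wz": 0, "x": 0.036, "y": -0.152, "z": 0, "grip": 0.06},
  {"wx": 0, "wy": 0, "wz": 0, "x": 0.045, "y": -0.19, "z": 0, "grip": 0.06},
  {"wx": 0, "wy": 0, "wz": 0, "x": 0.054, "y": -0.228, "z": 0, "grip": 0.06},
  {"wx": 0, "wy": 0, "wz": 0, "x": 0.063, "y": -0.266, "z": 0, "grip": 0.06},
  {"wx": 0, "wy": 0, "wz": 0, "x": 0.07, "y": -0.3, "z": 0, "grip": 0.06},
  {"wx": 0, "wy": 0, "wz": 0, "x": 0.076, "y": -0.326, "z": 0, "grip": 0.06},
  {"wx": 0, "wy": 0, "wz": 0, "x": 0.076, "y": -0.326, "z": 0, "grip": 0.06},
  {"wx": 0, "wy": 0, "wz": 0, "x": 0.076, "y": -0.326, "z": 0, "grip": 0.06},
])

```text
time: 11.5
position: [0.3651, 0.111, 0.2997]
tool_rot: [[0.972, 0.233, -0.001], [0.233, -0.972, 0.0], [-0.001, -0.0, -1.0]]
ft_force: [0.1, 0.2, -0.6]
finger_gap: 0.688
```

```bash
python3 - <<'E'
from bench import *
import cv2,numpy as np
from h import *
c=read_camera("wrist"); cv2.imwrite("pics/w7.png",c["pixels"]); np.savez("pics/w7.npz",**c)
print(fproj(c,(.455,.1255,.122)))
E
```

```text
(np.float64(261.6073787649908), np.float64(91.20502081170899))
```

View pics/w7.png

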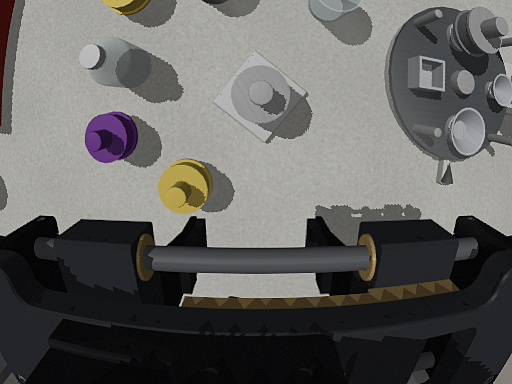

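```bash
python3 - <<'E'
from h import *
c=load("pics/w7.npz")
cv2.imwrite("pics/c7.png",cv2.resize(c["pixels"][45:150,205:320],None,fx=5.5,fy=5.5,interpolation=cv2.INTER_NEAREST))
E
```

```text
(no output)
```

View pics/c7.png

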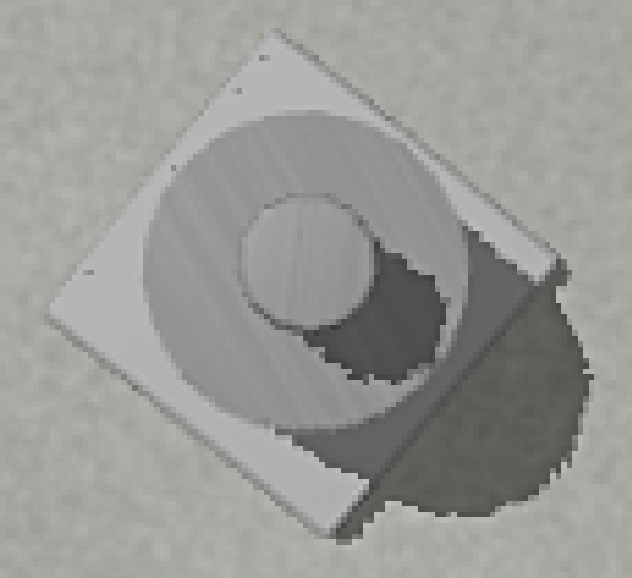

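```bash
python3 - <<'E'
from h import *
from bench import *
c=load("pics/w7.npz")
print(fray(c,260.8,92.1,.122),fray(c,260.2,93.9,.086), np.linalg.norm(fray(c,205+144/5.5,94,.086)-fray(c,205+467/5.5,94,.086)))
s=get_state()
show(row(s,[.4545,.1265,.22],np.radians(-76.8)));show(row(s,[.4545,.1265,.101],np.radians(-76.8)))
E
```

```text
[0.45382448 0.12612122 0.122     ] [0.45336575 0.12613991 0.086     ] 0.07127104670312708
{'wx': np.float64(-0.0004), 'wy': np.float64(0.0004), 'wz': np.float64(0.0033), 'x': np.float64(0.0907), 'y': np.float64(0.005), 'z': np.float64(0.0797)}
{'wx': np.float64(-0.0004), 'wy': np.float64(0.0004), 'wz': np.float64(0.0033), 'x': np.float64(0.0907), 'y': np.float64(0.005), 'z': np.float64(0.1987)}
```

Emit:
play_rows([
  {"wx": 0, "wy": 0, "wz": 0, "x": 0.03, "y": 0.002, "z": 0.02, "grip": 0.06},
  {"wx": 0, "wy": 0, "wz": 0, "x": 0.06, "y": 0.004, "z": 0.04, "grip": 0.06},
  {"wx": 0, "wy": 0, "wz": 0, "x": 0.09, "y": 0.005, "z": 0.07, "grip": 0.06},
  {"wx": 0, "wy": 0, "wz": 0, "x": 0.09, "y": 0.005, "z": 0.11, "grip": 0.06},
  {"wx": 0, "wy": 0, "wz": 0, "x": 0.09, "y": 0.005, "z": 0.14, "grip": 0.06},
  {"wx": 0, "wy": 0, "wz": 0, "x": 0.09, "y": 0.005, "z": 0.165, "grip": 0.06},
  {"wx": 0, "wy": 0, "wz": 0, "x": 0.09, "y": 0.005, "z": 0.185, "grip": 0.06},
  {"wx": 0, "wy": 0, "wz": 0, "x": 0.09, "y": 0.005, "z": 0.197, "grip": 0.06},
  {"wx": 0, "wy": 0, "wz": 0, "x": 0.09, "y": 0.005, "z": 0.197, "grip": 0.06},
  {"wx": 0, "wy": 0, "wz": 0, "x": 0.09, "y": 0.005, "z": 0.197, "grip": 0.06},
])

```text
time: 12.55
position: [0.4544, 0.1259, 0.1033]
tool_rot: [[0.973, 0.231, 0.0], [0.231, -0.973, 0.0], [0.0, -0.0, -1.0]]
ft_force: [-0.1, 0.1, 0.1]
finger_gap: 0.689
```

```bash
python3 - <<'E'
from bench import *
import cv2,numpy as np
c=read_camera("wrist");cv2.imwrite("pics/w8.png",c["pixels"])
c=read_camera("scene");cv2.imwrite("pics/s8.png",cv2.resize(c["pixels"][100:260,210:370],None,fx=3.7,fy=3.7))
E
```

```text
(no output)
```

View pics/w8.png

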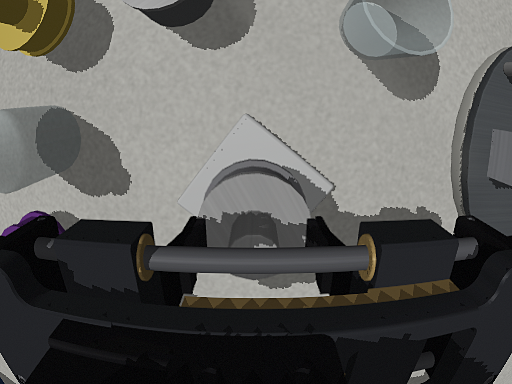

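View pics/s8.png

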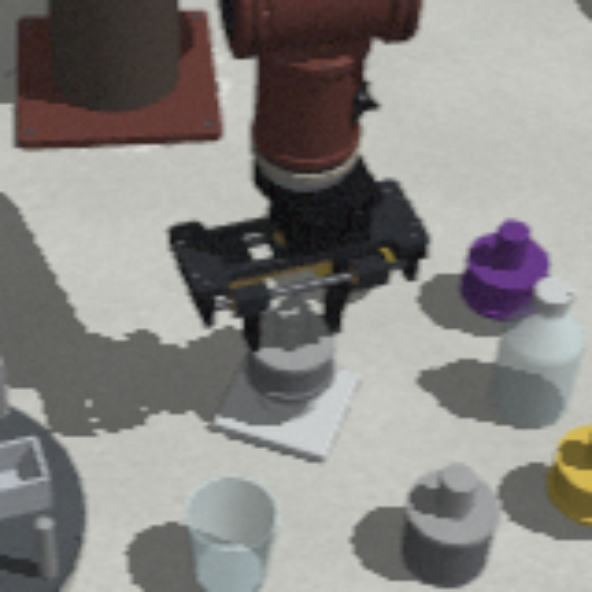

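The wrist view shows the knob (250,230) between the fingers. The jaws are centred, so I'll close and lift.

Emit:
play_rows([
  {"wx": 0, "wy": 0, "wz": 0, "x": 0, "y": 0, "z": 0, "grip": 0.035},
  {"wx": 0, "wy": 0, "wz": 0, "x": 0, "y": 0, "z": 0, "grip": 0.025},
  {"wx": 0, "wy": 0, "wz": 0, "x": 0, "y": 0, "z": 0, "grip": 0.02},
  {"wx": 0, "wy": 0, "wz": 0, "x": 0, "y": 0, "z": 0, "grip": 0.02},
  {"wx": 0, "wy": 0, "wz": 0, "x": 0, "y": 0, "z": 0, "grip": 0.02},
  {"wx": 0, "wy": 0, "wz": 0, "x": 0, "y": 0, "z": 0, "grip": 0.02},
], force=20)

```text
time: 13.25
position: [0.455, 0.1263, 0.1042]
tool_rot: [[0.973, 0.231, 0.002], [0.231, -0.973, 0.001], [0.002, -0.0, -1.0]]
ft_force: [-1.1, 0.6, 0.6]
finger_gap: 0.312
```

Emit:
play_rows([
  {"wx": 0, "wy": 0, "wz": 0, "x": 0, "y": 0, "z": -0.005, "grip": 0.02},
  {"wx": 0, "wy": 0, "wz": 0, "x": 0, "y": 0, "z": -0.012, "grip": 0.02},
  {"wx": 0, "wy": 0, "wz": 0, "x": 0, "y": 0, "z": -0.025, "grip": 0.02},
  {"wx": 0, "wy": 0, "wz": 0, "x": 0, "y": 0, "z": -0.045, "grip": 0.02},
  {"wx": 0, "wy": 0, "wz": 0, "x": 0, "y": 0, "z": -0.07, "grip": 0.02},
  {"wx": 0, "wy": 0, "wz": 0, "x": 0, "y": 0, "z": -0.1, "grip": 0.02},
  {"wx": 0, "wy": 0, "wz": 0, "x": 0, "y": 0, "z": -0.12, "grip": 0.02},
  {"wx": 0, "wy": 0, "wz": 0, "x": 0, "y": 0, "z": -0.12, "grip": 0.02},
  {"wx": 0, "wy": 0, "wz": 0, "x": 0, "y": 0, "z": -0.12, "grip": 0.02},
])

```text
time: 14.15
position: [0.4548, 0.1263, 0.2244]
tool_rot: [[0.973, 0.231, 0.003], [0.231, -0.973, 0.001], [0.003, -0.0, -1.0]]
ft_force: [-0.0, -0.6, -2.9]
finger_gap: 0.311
```

```bash
python3 - <<'E'
from bench import *
import cv2,numpy as np
from h import *
c=read_camera("scene");cv2.imwrite("pics/s9.png",cv2.resize(c["pixels"][100:260,210:370],None,fx=3.7,fy=3.7))
s=get_state();print(s["ft_force"],s["wrist_torque"])
show(row(s,[.4985,-.1955,.224],np.radians(-92)))
E
```

```text
[-0.4260033   0.2879584  -3.47919442] [-0.02505926  0.05205367  0.01703836]
{'wx': np.float64(-0.0004), 'wy': np.float64(-0.0006), 'wz': np.float64(0.2684), 'x': np.float64(-0.0312), 'y': np.float64(0.3232), 'z': np.float64(-0.0009)}
```

View pics/s9.png

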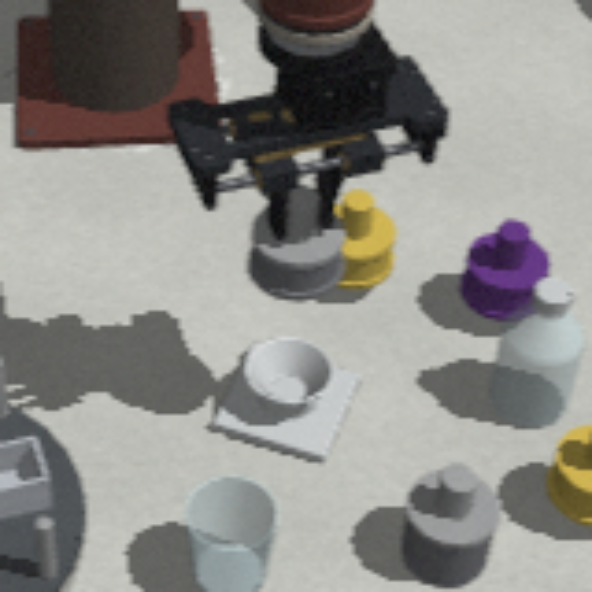

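Emit:
play_rows([
  {"wx": 0, "wy": 0, "wz": 0.01, "x": -0.001, "y": 0.01, "z": 0, "grip": 0.02},
  {"wx": 0, "wy": 0, "wz": 0.04, "x": -0.004, "y": 0.04, "z": 0, "grip": 0.02},
  {"wx": 0, "wy": 0, "wz": 0.07, "x": -0.007, "y": 0.075, "z": 0, "grip": 0.02},
  {"wx": 0, "wy": 0, "wz": 0.1, "x": -0.011, "y": 0.11, "z": 0, "grip": 0.02},
  {"wx": 0, "wy": 0, "wz": 0.13, "x": -0.014, "y": 0.145, "z": 0, "grip": 0.02},
  {"wx": 0, "wy": 0, "wz": 0.16, "x": -0.018, "y": 0.18, "z": 0, "grip": 0.02},
  {"wx": 0, "wy": 0, "wz": 0.19, "x": -0.021, "y": 0.215, "z": 0, "grip": 0.02},
  {"wx": 0, "wy": 0, "wz": 0.22, "x": -0.025, "y": 0.25, "z": 0, "grip": 0.02},
  {"wx": 0, "wy": 0, "wz": 0.25, "x": -0.028, "y": 0.285, "z": 0, "grip": 0.02},
  {"wx": 0, "wy": 0, "wz": 0.268, "x": -0.031, "y": 0.31, "z": 0, "grip": 0.02},
  {"wx": 0, "wy": 0, "wz": 0.268, "x": -0.031, "y": 0.323, "z": 0, "grip": 0.02},
  {"wx": 0, "wy": 0, "wz": 0.268, "x": -0.031, "y": 0.323, "z": 0, "grip": 0.02},
])

```text
time: 15.4
position: [0.498, -0.1966, 0.2219]
tool_rot: [[0.999, -0.037, -0.001], [-0.037, -0.999, 0.001], [-0.001, -0.001, -1.0]]
ft_force: [-0.0, 1.0, -3.5]
finger_gap: 0.313
```

```bash
python3 - <<'E'
from bench import *
import cv2,numpy as np
from h import *
c=read_camera("scene");cv2.imwrite("pics/s10.png",cv2.resize(c["pixels"][140:300,90:260],None,fx=3.7,fy=3.7))
w=read_camera("wrist");cv2.imwrite("pics/w10.png",w["pixels"])
s=get_state();print(s["ft_force"])
show(row(s,[.4988,-.1955,.126],np.radians(-92)))
E
```

```text
[ 0.14750519 -0.09273993 -3.20445882]
{'wx': np.float64(-0.0021), 'wy': np.float64(0.0011), 'wz': np.float64(0.0003), 'x': np.float64(0.0009), 'y': np.float64(0.0012), 'z': np.float64(0.0962)}
```

View pics/s10.png

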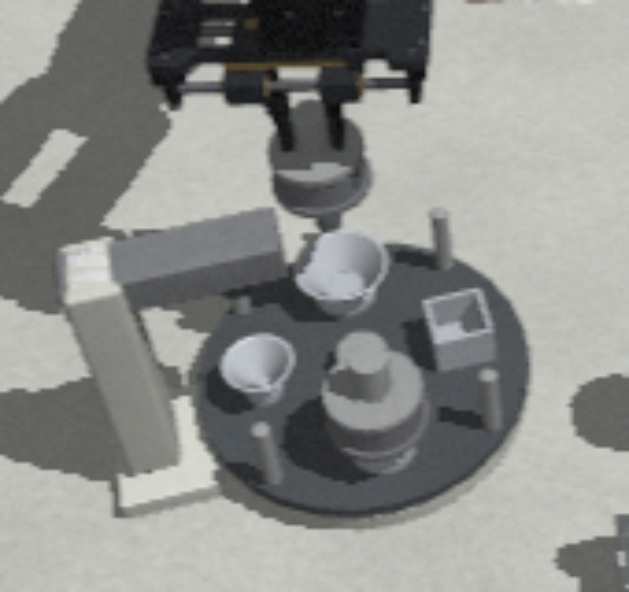

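View pics/w10.png

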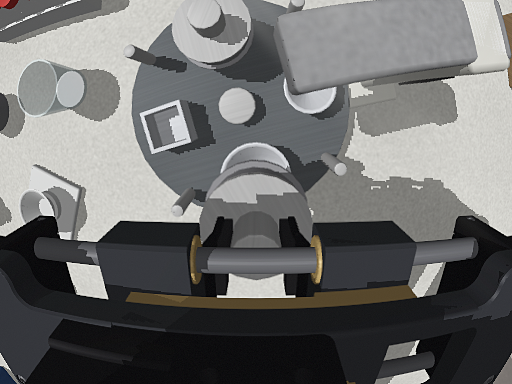

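Emit:
play_rows([
  {"wx": 0, "wy": 0, "wz": 0, "x": 0.001, "y": -0.0005, "z": 0.015, "grip": 0.02},
  {"wx": 0, "wy": 0, "wz": 0, "x": 0.001, "y": -0.0005, "z": 0.035, "grip": 0.02},
  {"wx": 0, "wy": 0, "wz": 0, "x": 0.001, "y": -0.0005, "z": 0.05, "grip": 0.02},
  {"wx": 0, "wy": 0, "wz": 0, "x": 0.001, "y": -0.0005, "z": 0.06, "grip": 0.02},
  {"wx": 0, "wy": 0, "wz": 0, "x": 0.001, "y": -0.0005, "z": 0.068, "grip": 0.02},
  {"wx": 0, "wy": 0, "wz": 0, "x": 0.001, "y": -0.0005, "z": 0.074, "grip": 0.02},
  {"wx": 0, "wy": 0, "wz": 0, "x": 0.001, "y": -0.0005, "z": 0.079, "grip": 0.02},
  {"wx": 0, "wy": 0, "wz": 0, "x": 0.001, "y": -0.0005, "z": 0.083, "grip": 0.02},
  {"wx": 0, "wy": 0, "wz": 0, "x": 0.001, "y": -0.0005, "z": 0.086, "grip": 0.02},
  {"wx": 0, "wy": 0, "wz": 0, "x": 0.001, "y": -0.0005, "z": 0.088, "grip": 0.02},
  {"wx": 0, "wy": 0, "wz": 0, "x": 0.001, "y": -0.0005, "z": 0.09, "grip": 0.02},
  {"wx": 0, "wy": 0, "wz": 0, "x": 0.001, "y": -0.0005, "z": 0.09, "grip": 0.02},
])

```text
time: 16.7
position: [0.4989, -0.1937, 0.1321]
tool_rot: [[0.999, -0.035, -0.001], [-0.035, -0.999, 0.002], [-0.001, -0.002, -1.0]]
ft_force: [0.6, 0.6, -3.8]
finger_gap: 0.314
```

```bash
python3 - <<'E'
from bench import *
import cv2,numpy as np
from h import *
c=read_camera("scene");cv2.imwrite("pics/s11.png",cv2.resize(c["pixels"][140:300,90:260],None,fx=3.7,fy=3.7))
s=get_state();print(s["ft_force"],s["wrist_torque"],s["position"])
E
```

```text
[ 0.34442043  0.54188913 -3.12105323] [ 0.02293114 -0.00654009  0.01336787] [ 0.49900263 -0.19378771  0.13221662]
```

View pics/s11.png

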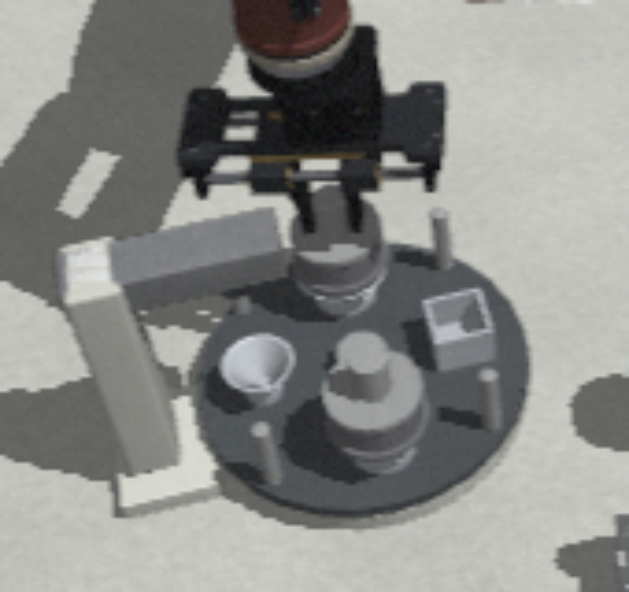

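Emit:
play_rows([
  {"wx": 0, "wy": 0, "wz": 0, "x": 0, "y": 0.001, "z": 0, "grip": 0.02},
  {"wx": 0, "wy": 0, "wz": 0, "x": 0, "y": 0.0015, "z": 0.001, "grip": 0.02},
  {"wx": 0, "wy": 0, "wz": 0, "x": 0, "y": 0.0015, "z": 0.002, "grip": 0.02},
  {"wx": 0, "wy": 0, "wz": 0, "x": 0, "y": 0.0015, "z": 0.003, "grip": 0.02},
  {"wx": 0, "wy": 0, "wz": 0, "x": 0, "y": 0.0015, "z": 0.004, "grip": 0.02},
  {"wx": 0, "wy": 0, "wz": 0, "x": 0, "y": 0.0015, "z": 0.005, "grip": 0.02},
  {"wx": 0, "wy": 0, "wz": 0, "x": 0, "y": 0.0015, "z": 0.005, "grip": 0.02},
])

```text
time: 17.45
position: [0.4988, -0.1952, 0.127]
tool_rot: [[0.999, -0.035, -0.001], [-0.035, -0.999, 0.002], [-0.001, -0.002, -1.0]]
ft_force: [-0.0, 0.0, -2.5]
finger_gap: 0.315
```

```bash
python3 - <<'E'
from bench import *
s=get_state();print(s["ft_force"],s["wrist_torque"],s["position"])
E
```

```text
[-0.02633889  0.03229412 -2.46335311] [-0.03274824  0.01841067 -0.00686515] [ 0.4987926  -0.19519506  0.12697941]
```

Emit:
play_rows([
  {"wx": 0, "wy": 0, "wz": 0, "x": 0, "y": 0, "z": 0.0005, "grip": 0.02},
  {"wx": 0, "wy": 0, "wz": 0, "x": 0, "y": 0, "z": 0.001, "grip": 0.02},
  {"wx": 0, "wy": 0, "wz": 0, "x": 0, "y": 0, "z": 0.001, "grip": 0.02},
])

```text
time: 17.75
position: [0.4989, -0.1952, 0.1263]
tool_rot: [[0.999, -0.035, -0.001], [-0.035, -0.999, 0.002], [-0.001, -0.002, -1.0]]
ft_force: [-0.9, 0.7, -1.5]
finger_gap: 0.314
```

Emit:
play_rows([
  {"wx": 0, "wy": 0, "wz": 0, "x": 0, "y": 0, "z": 0.0005, "grip": 0.02},
  {"wx": 0, "wy": 0, "wz": 0, "x": 0, "y": 0, "z": 0.001, "grip": 0.02},
  {"wx": 0, "wy": 0, "wz": 0, "x": 0, "y": 0, "z": 0.001, "grip": 0.02},
])

```text
time: 18.05
position: [0.499, -0.1953, 0.1261]
tool_rot: [[0.999, -0.034, -0.001], [-0.034, -0.999, 0.002], [-0.001, -0.002, -1.0]]
ft_force: [-4.2, 1.5, 4.9]
finger_gap: 0.311
```

Emit:
play_rows([
  {"wx": 0, "wy": 0, "wz": 0, "x": 0, "y": 0, "z": 0, "grip": 0.03},
  {"wx": 0, "wy": 0, "wz": 0, "x": 0, "y": 0, "z": 0, "grip": 0.04},
  {"wx": 0, "wy": 0, "wz": 0, "x": 0, "y": 0, "z": 0, "grip": 0.055},
  {"wx": 0, "wy": 0, "wz": 0, "x": 0, "y": 0, "z": 0, "grip": 0.055},
  {"wx": 0, "wy": 0, "wz": 0, "x": 0, "y": 0, "z": 0, "grip": 0.055},
  {"wx": 0, "wy": 0, "wz": 0, "x": 0, "y": 0, "z": -0.02, "grip": 0.055},
  {"wx": 0, "wy": 0, "wz": 0, "x": 0, "y": 0, "z": -0.05, "grip": 0.055},
  {"wx": 0, "wy": 0, "wz": 0, "x": -0.03, "y": 0, "z": -0.08, "grip": 0.03},
  {"wx": 0, "wy": 0, "wz": 0, "x": -0.07, "y": 0.0, "z": -0.08, "grip": 0.0},
  {"wx": 0, "wy": 0, "wz": 0, "x": -0.11, "y": 0.01, "z": -0.08, "grip": 0.0},
  {"wx": 0, "wy": 0, "wz": 0, "x": -0.12, "y": 0.02, "z": -0.08, "grip": 0.0},
  {"wx": 0, "wy": 0, "wz": 0, "x": -0.12, "y": 0.02, "z": -0.08, "grip": 0.0},
])

```text
time: 19.25
position: [0.3774, -0.2121, 0.2065]
tool_rot: [[0.999, -0.037, -0.0], [-0.037, -0.999, 0.001], [-0.0, -0.001, -1.0]]
ft_force: [-0.1, 0.4, 0.7]
finger_gap: 0.26
```

```bash
cat > look.py <<'E'
import sys
from bench import *
from h import *
from meas import cents
def look(k):
    c=read_camera("scene");np.savez(f"pics/scene{k}.npz",**c);cv2.imwrite(f"pics/s{k}.png",cv2.resize(c["pixels"][140:300,90:260],None,fx=3.7,fy=3.7))
    w=read_camera("wrist");np.savez(f"pics/wrist{k}.npz",**w);cv2.imwrite(f"pics/w{k}.png",w["pixels"])
    W=cloud(c)
    for lo,hi in((.088,.104),(.104,.112),(.137,.152)):
        for q in cents(c,W,lo,hi,14,(130,160,245,300))[0]:print("scene",lo,q[0],q[1].round(1),q[2].round(4))
if __name__=="__main__":look(sys.argv[1])
E
python3 look.py 12
```

```text
scene 0.088 24 [207.7 198.3] [ 0.478  -0.1157  0.0967]
scene 0.088 72 [180.9 212.5] [ 0.5265 -0.1922  0.0953]
scene 0.088 28 [221.  242.1] [ 0.6404 -0.0784  0.0968]
scene 0.088 19 [131.7 249.5] [ 0.6473 -0.3177  0.0953]
scene 0.088 69 [192.1 255.8] [ 0.6784 -0.1556  0.0949]
scene 0.088 30 [159.7 256.9] [ 0.6774 -0.2406  0.0969]
scene 0.104 266 [179.6 204.5] [ 0.5066 -0.1954  0.108 ]
scene 0.104 338 [190.1 246.8] [ 0.6584 -0.1599  0.1081]
scene 0.137 69 [177.9 195. ] [ 0.5017 -0.1959  0.1433]
scene 0.137 81 [188.4 237.3] [ 0.6537 -0.1606  0.1438]
```

View pics/s12.png

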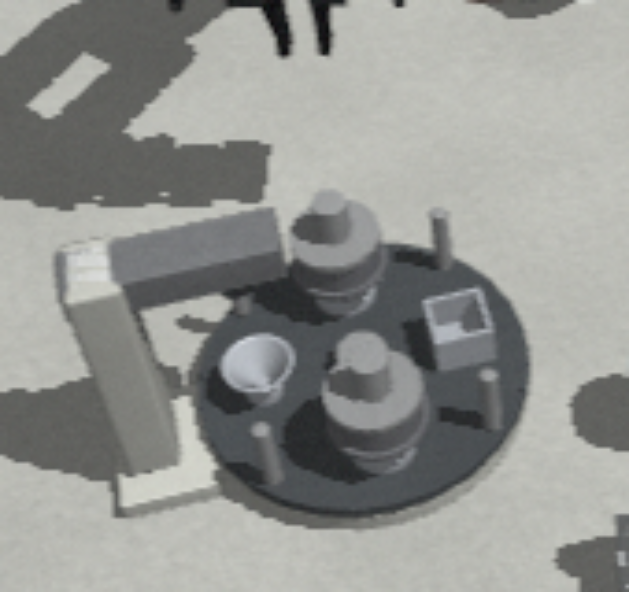

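View pics/w12.png

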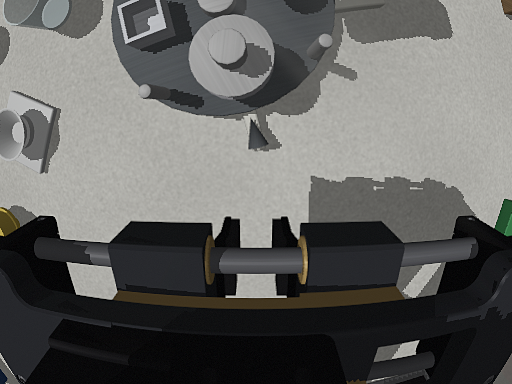

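```bash
python3 - <<'E'
from bench import *
from h import *
s=get_state();print(s["finger_gap"]*87)
show(row(s,[.4693,-.2022,.20],np.radians(-76.8)));show(row(s,[.4693,-.2022,.131],np.radians(-76.8)))
E
```

```text
14.763165195941795
{'wx': np.float64(-0.0016), 'wy': np.float64(-0.0003), 'wz': np.float64(-0.2659), 'x': np.float64(0.09), 'y': np.float64(-0.0125), 'z': np.float64(0.0066)}
{'wx': np.float64(-0.0016), 'wy': np.float64(-0.0003), 'wz': np.float64(-0.2659), 'x': np.float64(0.09), 'y': np.float64(-0.0124), 'z': np.float64(0.0756)}
```

Emit:
play_rows([
  {"wx": 0, "wy": 0, "wz": -0.1, "x": 0.025, "y": -0.004, "z": 0, "grip": 0.0},
  {"wx": 0, "wy": 0, "wz": -0.2, "x": 0.05, "y": -0.008, "z": 0, "grip": 0.0},
  {"wx": 0, "wy": 0, "wz": -0.266, "x": 0.07, "y": -0.009, "z": 0.0, "grip": 0.0},
  {"wx": 0, "wy": 0, "wz": -0.266, "x": 0.08, "y": -0.009, "z": 0.02, "grip": 0.0},
  {"wx": 0, "wy": 0, "wz": -0.266, "x": 0.08, "y": -0.009, "z": 0.045, "grip": 0.0},
  {"wx": 0, "wy": 0, "wz": -0.266, "x": 0.08, "y": -0.009, "z": 0.065, "grip": 0.0},
  {"wx": 0, "wy": 0, "wz": -0.266, "x": 0.08, "y": -0.009, "z": 0.076, "grip": 0.0},
  {"wx": 0, "wy": 0, "wz": -0.266, "x": 0.08, "y": -0.009, "z": 0.076, "grip": 0.0},
  {"wx": 0, "wy": 0, "wz": -0.266, "x": 0.08, "y": -0.009, "z": 0.076, "grip": 0.0},
], force=10)

```text
time: 20.25
position: [0.4598, -0.2052, 0.131]
tool_rot: [[0.973, 0.229, 0.0], [0.229, -0.973, 0.002], [0.001, -0.001, -1.0]]
ft_force: [0.6, 0.5, 0.2]
finger_gap: 0.005
```

```bash
python3 look.py 13 | grep "0.1[03]"; python3 - <<'E'
from bench import *
from h import *
s=get_state();print(s["finger_gap"]*87,s["position"],s["ft_force"])
show(row(s,[.4693,-.2022,.131],np.radians(-76.8)))
E
```

```text
scene 0.104 271 [179.9 204.5] [ 0.5066 -0.1944  0.1079]
scene 0.104 339 [190.3 246.8] [ 0.6583 -0.1596  0.108 ]
scene 0.137 24 [175.5 186.7] [ 0.4706 -0.204   0.1452]
scene 0.137 68 [177.8 195. ] [ 0.5018 -0.1961  0.1432]
scene 0.137 83 [188.4 237.3] [ 0.6535 -0.1606  0.1435]
0.6734548617885926 [ 0.46013301 -0.20570664  0.13190738] [ 0.7611094   0.12267203 -0.41997707]
{'wx': np.float64(0.0), 'wy': np.float64(-0.0021), 'wz': np.float64(0.0002), 'x': np.float64(0.0097), 'y': np.float64(-0.0013), 'z': np.float64(0.0009)}
```

View pics/w13.png

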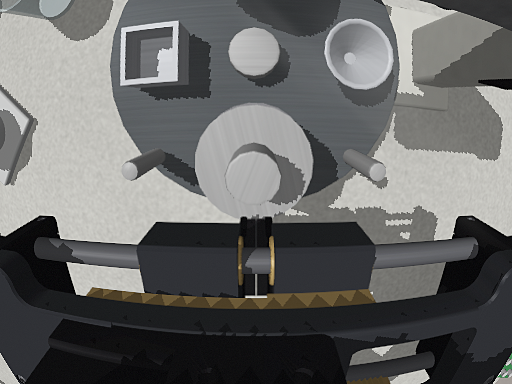

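View pics/s13.png

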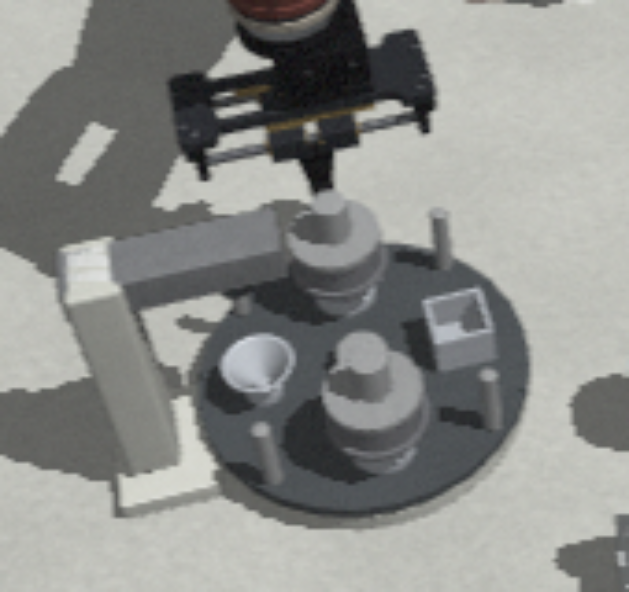

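```bash
python3 - <<'E'
from bench import *
from h import *
w=load("pics/wrist13.npz");g=w["pixels"]
cv2.imwrite("pics/c13.png",cv2.resize(g[95:235,190:325],None,fx=4.2,fy=4.2,interpolation=cv2.INTER_NEAREST))
s=get_state()
K=fray(w,251.5,176.5,.144);print(K,s["tool_rot"].T@(K-s["position"]))
E
```

```text
[ 0.49887988 -0.19490703  0.144     ] [ 0.04021499 -0.00165791 -0.01200787]
```

View pics/c13.png

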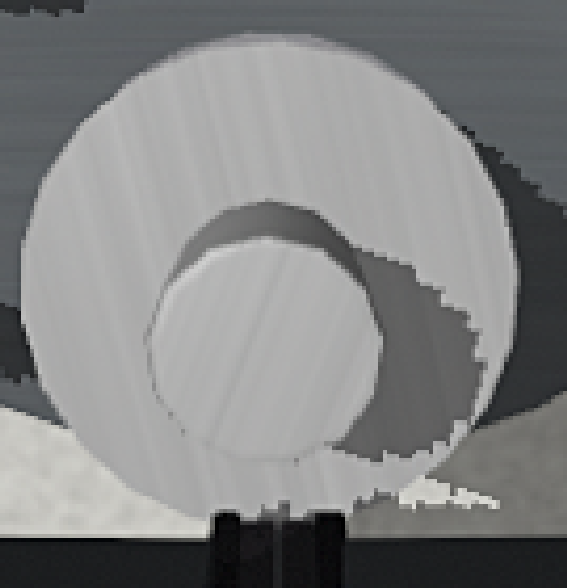

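Emit:
play_rows([
  {"wx": 0, "wy": 0, "wz": 0, "x": 0.004, "y": -0.0012, "z": 0.001, "grip": 0.0},
  {"wx": 0, "wy": 0, "wz": 0, "x": 0.008, "y": -0.0012, "z": 0.001, "grip": 0.0},
  {"wx": 0, "wy": 0, "wz": 0, "x": 0.011, "y": -0.0012, "z": 0.001, "grip": 0.0},
  {"wx": 0, "wy": 0, "wz": 0, "x": 0.013, "y": -0.0012, "z": 0.001, "grip": 0.0},
  {"wx": 0, "wy": 0, "wz": 0, "x": 0.014, "y": -0.0012, "z": 0.001, "grip": 0.0},
  {"wx": 0, "wy": 0, "wz": 0, "x": 0.015, "y": -0.0012, "z": 0.001, "grip": 0.0},
  {"wx": 0, "wy": 0, "wz": 0, "x": 0.016, "y": -0.0012, "z": 0.001, "grip": 0.0},
  {"wx": 0, "wy": 0, "wz": 0, "x": 0.016, "y": -0.0012, "z": 0.001, "grip": 0.0},
])

```text
time: 21.15
position: [0.4751, -0.2008, 0.1308]
tool_rot: [[0.974, 0.229, 0.001], [0.229, -0.974, 0.001], [0.001, -0.0, -1.0]]
ft_force: [-2.3, 0.6, 1.4]
finger_gap: 0.006
```

Emit:
play_rows([
  {"wx": 0, "wy": 0, "wz": 0, "x": 0.0005, "y": 0, "z": 0, "grip": 0.0},
  {"wx": 0, "wy": 0, "wz": 0, "x": 0.001, "y": 0, "z": 0, "grip": 0.0},
  {"wx": 0, "wy": 0, "wz": 0, "x": 0.0015, "y": 0, "z": 0, "grip": 0.0},
  {"wx": 0, "wy": 0, "wz": 0, "x": 0.002, "y": 0, "z": 0, "grip": 0.0},
  {"wx": 0, "wy": 0, "wz": 0, "x": 0.002, "y": 0, "z": 0, "grip": 0.0},
])

```text
time: 21.65
position: [0.477, -0.2003, 0.1308]
tool_rot: [[0.974, 0.229, 0.001], [0.229, -0.974, 0.001], [0.001, -0.0, -1.0]]
ft_force: [-2.4, -0.8, 2.0]
finger_gap: 0.001
```

```bash
python3 look.py 14 | grep "0.1[03]"; python3 - <<'E'
from bench import *
from h import *
s=get_state();print(s["position"],s["ft_force"])
K=s["tool_rot"].T@(np.array([.4988,-.1952,.126])-s["position"]);print(K)
E
```

```text
scene 0.104 263 [179.9 205.2] [ 0.5091 -0.1943  0.1078]
scene 0.104 339 [190.1 247. ] [ 0.6589 -0.1599  0.1081]
scene 0.137 85 [177.7 194.6] [ 0.501  -0.1964  0.1442]
scene 0.137 83 [188.5 237.3] [ 0.6536 -0.1604  0.1436]
[ 0.4770284  -0.20035436  0.1307997 ] [-1.74663112  1.08674181  0.9456204 ]
[ 2.23674850e-02 -3.77554883e-05  4.82713434e-03]
```

View pics/w14.png

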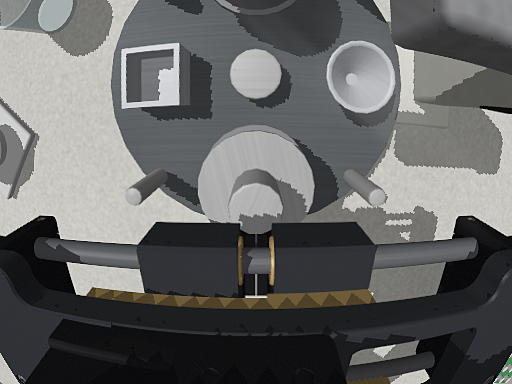

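```bash
cat > lean.py <<'E'
from h import *
def lean(c,ctr=(.4985,-.1953)):
    W=cloud(c).reshape(-1,3);W=W[~np.isnan(W[:,0])]
    # both cams biased in x; use points on lid annulus, generous z
    r=np.hypot(W[:,0]-ctr[0]-.003,W[:,1]-ctr[1]);P=W[(r<.034)&(W[:,2]>.098)&(W[:,2]<.122)]
    for _ in range(4):
        A=np.c_[P[:,:2]-ctr,np.ones(len(P))];k,*_=np.linalg.lstsq(A,P[:,2],rcond=None);e=P[:,2]-A@k;P=P[abs(e)<2.5*e.std()]
    u=np.radians(13.2);d=np.array([np.cos(u),np.sin(u)])
    return "lean toward axis %.1f deg, tangential %.1f, z %.4f n %d sd %.4f"%(np.degrees(np.arctan(-k[:2]@d)),np.degrees(np.arctan(-k[:2]@[-d[1],d[0]])),k[2],len(P),e.std())
if __name__=="__main__":
    import sys
    print(lean(load(sys.argv[1])))
E
for i in 12 13 14; do python3 lean.py pics/scene$i.npz; done
```

```text
lean toward axis 1.6 deg, tangential -0.7, z 0.1083 n 255 sd 0.0024
lean toward axis 1.3 deg, tangential -0.6, z 0.1080 n 251 sd 0.0023
lean toward axis -0.3 deg, tangential -0.5, z 0.1081 n 231 sd 0.0022
```

Emit:
play_rows([
  {"wx": 0, "wy": 0, "wz": 0, "x": 0.0005, "y": 0, "z": 0, "grip": 0.0},
  {"wx": 0, "wy": 0, "wz": 0, "x": 0.001, "y": 0, "z": 0, "grip": 0.0},
  {"wx": 0, "wy": 0, "wz": 0, "x": 0.0015, "y": 0, "z": 0, "grip": 0.0},
  {"wx": 0, "wy": 0, "wz": 0, "x": 0.002, "y": 0, "z": 0, "grip": 0.0},
  {"wx": 0, "wy": 0, "wz": 0, "x": 0.0025, "y": 0, "z": 0, "grip": 0.0},
  {"wx": 0, "wy": 0, "wz": 0, "x": 0.003, "y": 0, "z": 0, "grip": 0.0},
  {"wx": 0, "wy": 0, "wz": 0, "x": 0.003, "y": 0, "z": 0, "grip": 0.0},
])

```text
time: 22.45
position: [0.48, -0.1997, 0.1309]
tool_rot: [[0.974, 0.229, 0.001], [0.229, -0.974, 0.001], [0.001, -0.0, -1.0]]
ft_force: [-3.8, -0.0, 2.9]
finger_gap: 0.004
```

```bash
python3 look.py 15 | grep "0.1[03]";python3 lean.py pics/scene15.npz
```

```text
scene 0.104 257 [179.6 205.6] [ 0.5114 -0.195   0.1086]
scene 0.104 329 [190.3 246.7] [ 0.658  -0.1594  0.1079]
scene 0.137 90 [177.9 195.4] [ 0.5043 -0.1956  0.1443]
scene 0.137 82 [188.3 237.2] [ 0.6532 -0.1608  0.1434]
lean toward axis 0.9 deg, tangential -0.4, z 0.1093 n 229 sd 0.0021
```

View pics/s15.png

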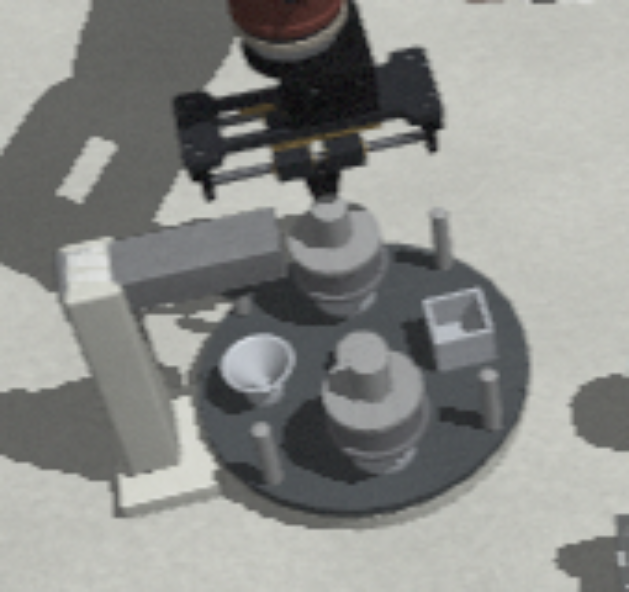

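```bash
cat > wlean.py <<'E'
from h import *
import sys
def wcloud(c):
    d=c["depth"];v,u=np.mgrid[:384,:512];a=u-c["cx"];b=v-c["cy"];r=np.hypot(a,b)+1e-9;th=r/c["fx"]
    P=np.stack([np.tan(th)*a/r*d,np.tan(th)*b/r*d,d],-1)-np.array(c["t"]);W=P@np.array(c["R"]);W[d<=0]=np.nan;return W
def wl(n):
    c=load(n);W=wcloud(c)[:212].reshape(-1,3);W=W[~np.isnan(W[:,0])];ctr=np.array([.4985,-.1953])
    u=np.radians(13.2);d=np.array([np.cos(u),np.sin(u)]);t=np.array([-d[1],d[0]])
    q=W[:,:2]-ctr;r=np.hypot(*(q).T)
    P=W[(r<.037)&(q@d>-.004)&(r>.02)&(W[:,2]>.098)&(W[:,2]<.118)]
    for _ in range(6):
        A=np.c_[(P[:,:2]-ctr)@d,(P[:,:2]-ctr)@t,np.ones(len(P))];k,*_=np.linalg.lstsq(A,P[:,2],rcond=None);e=P[:,2]-A@k;P=P[abs(e)<2.5*e.std()]
    K=W[(r<.03)&(W[:,2]>.138)&(W[:,2]<.152)]
    print(n,"lid lean axis %.1f tang %.1f z %.4f n%d sd %.4f"%(*np.degrees(np.arctan(-k[:2])),k[2],len(P),e.std()),"knobtop u %.4f t %.4f z %.4f n%d"%((K[:,:2]-ctr).mean(0)@d,(K[:,:2]-ctr).mean(0)@t,K[:,2].mean(),len(K)))
for n in sys.argv[1:]:wl(n)
E
python3 wlean.py pics/wrist1[2345].npz
```

```text
pics/wrist12.npz lid lean axis 0.1 tang -0.0 z 0.1084 n1780 sd 0.0007 knobtop u -0.0014 t -0.0005 z 0.1442 n1102
pics/wrist13.npz lid lean axis 0.2 tang 0.0 z 0.1086 n3981 sd 0.0006 knobtop u 0.0003 t -0.0002 z 0.1442 n2440
pics/wrist14.npz lid lean axis -0.1 tang 0.0 z 0.1085 n4224 sd 0.0006 knobtop u 0.0079 t -0.0003 z 0.1440 n1456
pics/wrist15.npz lid lean axis 1.5 tang -0.2 z 0.1095 n4260 sd 0.0006 knobtop u 0.0112 t -0.0004 z 0.1448 n1480
```

View pics/w15.png

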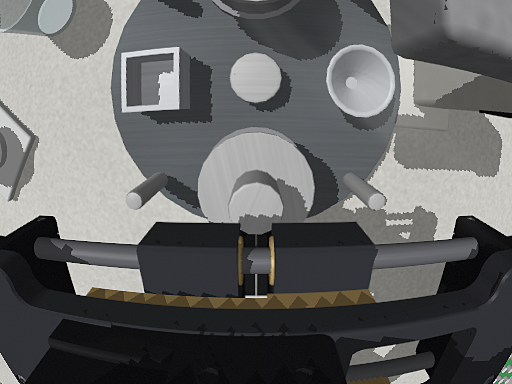

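Emit:
play_rows([
  {"wx": 0, "wy": 0, "wz": 0, "x": 0.0005, "y": 0, "z": 0, "grip": 0.0},
  {"wx": 0, "wy": 0, "wz": 0, "x": 0.001, "y": 0, "z": 0, "grip": 0.0},
  {"wx": 0, "wy": 0, "wz": 0, "x": 0.0015, "y": 0, "z": 0, "grip": 0.0},
  {"wx": 0, "wy": 0, "wz": 0, "x": 0.002, "y": 0, "z": 0, "grip": 0.0},
  {"wx": 0, "wy": 0, "wz": 0, "x": 0.0025, "y": 0, "z": 0, "grip": 0.0},
  {"wx": 0, "wy": 0, "wz": 0, "x": 0.003, "y": 0, "z": 0, "grip": 0.0},
  {"wx": 0, "wy": 0, "wz": 0, "x": 0.003, "y": 0, "z": 0, "grip": 0.0},
])

```text
time: 23.25
position: [0.4829, -0.1991, 0.1309]
tool_rot: [[0.973, 0.229, 0.001], [0.229, -0.973, 0.001], [0.001, -0.0, -1.0]]
ft_force: [-4.7, -0.6, 3.4]
finger_gap: 0.003
```

```bash
python3 look.py 16 >/dev/null;python3 wlean.py pics/wrist16.npz
```

```text
pics/wrist16.npz lid lean axis 3.6 tang -0.2 z 0.1108 n4268 sd 0.0006 knobtop u 0.0146 t -0.0004 z 0.1456 n1532
```

Emit:
play_rows([
  {"wx": 0, "wy": 0, "wz": 0, "x": 0.0005, "y": 0, "z": 0, "grip": 0.0},
  {"wx": 0, "wy": 0, "wz": 0, "x": 0.001, "y": 0, "z": 0, "grip": 0.0},
  {"wx": 0, "wy": 0, "wz": 0, "x": 0.0015, "y": 0, "z": 0, "grip": 0.0},
  {"wx": 0, "wy": 0, "wz": 0, "x": 0.002, "y": 0, "z": 0, "grip": 0.0},
  {"wx": 0, "wy": 0, "wz": 0, "x": 0.0024, "y": 0, "z": 0, "grip": 0.0},
  {"wx": 0, "wy": 0, "wz": 0, "x": 0.0024, "y": 0, "z": 0, "grip": 0.0},
])

```text
time: 23.95
position: [0.4851, -0.1986, 0.131]
tool_rot: [[0.974, 0.229, 0.001], [0.229, -0.974, 0.0], [0.001, -0.0, -1.0]]
ft_force: [-5.2, -1.3, 4.6]
finger_gap: 0.007
```

```bash
python3 look.py 17 >/dev/null;python3 wlean.py pics/wrist17.npz
```

```text
pics/wrist17.npz lid lean axis 5.9 tang -0.2 z 0.1124 n4137 sd 0.0006 knobtop u 0.0175 t -0.0006 z 0.1464 n1623
```

View pics/s17.png

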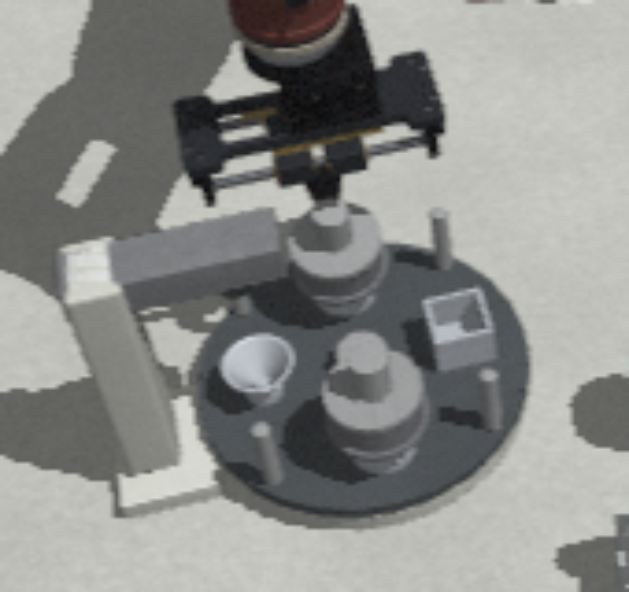

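Lean is 5.9°, which is clear. Holding briefly, then backing off slowly.

Emit:
play_rows([
  {"wx": 0, "wy": 0, "wz": 0, "x": 0, "y": 0, "z": 0, "grip": 0.0},
  {"wx": 0, "wy": 0, "wz": 0, "x": -0.001, "y": 0, "z": 0, "grip": 0.0},
  {"wx": 0, "wy": 0, "wz": 0, "x": -0.002, "y": 0, "z": 0, "grip": 0.0},
  {"wx": 0, "wy": 0, "wz": 0, "x": -0.003, "y": 0, "z": 0, "grip": 0.0},
  {"wx": 0, "wy": 0, "wz": 0, "x": -0.004, "y": 0, "z": 0, "grip": 0.0},
  {"wx": 0, "wy": 0, "wz": 0, "x": -0.005, "y": 0, "z": 0, "grip": 0.0},
  {"wx": 0, "wy": 0, "wz": 0, "x": -0.006, "y": 0, "z": 0, "grip": 0.0},
  {"wx": 0, "wy": 0, "wz": 0, "x": -0.007, "y": 0, "z": 0, "grip": 0.0},
  {"wx": 0, "wy": 0, "wz": 0, "x": -0.008, "y": 0, "z": 0, "grip": 0.0},
  {"wx": 0, "wy": 0, "wz": 0, "x": -0.01, "y": 0, "z": 0, "grip": 0.0},
  {"wx": 0, "wy": 0, "wz": 0, "x": -0.014, "y": 0, "z": 0, "grip": 0.0},
  {"wx": 0, "wy": 0, "wz": 0, "x": -0.02, "y": 0, "z": 0, "grip": 0.0},
])

```text
time: 25.25
position: [0.4655, -0.2033, 0.1311]
tool_rot: [[0.973, 0.229, 0.001], [0.229, -0.973, 0.0], [0.001, -0.0, -1.0]]
ft_force: [0.5, 0.4, 0.3]
finger_gap: 0.006
```

```bash
python3 look.py 18 ;python3 wlean.py pics/wrist18.npz
```

```text
scene 0.088 23 [207.7 198.2] [ 0.4772 -0.1158  0.0963]
scene 0.088 65 [181.3 213.2] [ 0.5288 -0.1911  0.095 ]
scene 0.088 29 [221.  242.2] [ 0.6409 -0.0785  0.0969]
scene 0.088 17 [131.8 249.2] [ 0.6468 -0.3174  0.0959]
scene 0.088 67 [191.6 256. ] [ 0.6793 -0.1567  0.0954]
scene 0.088 30 [159.7 256.9] [ 0.6777 -0.2404  0.0972]
scene 0.104 268 [179.9 205.1] [ 0.5091 -0.1945  0.1081]
scene 0.104 330 [190.  246.8] [ 0.6582 -0.1603  0.1079]
scene 0.137 22 [175.9 188.1] [ 0.4768 -0.2026  0.1456]
scene 0.137 64 [178.  195.7] [ 0.5047 -0.1954  0.1435]
scene 0.137 82 [188.5 237.2] [ 0.6533 -0.1604  0.1435]
pics/wrist18.npz lid lean axis 0.0 tang 0.0 z 0.1085 n4397 sd 0.0006 knobtop u 0.0028 t -0.0003 z 0.1443 n2449
```

View pics/w18.png

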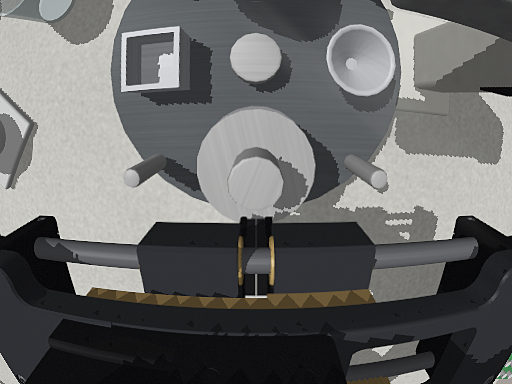

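Emit:
play_rows([
  {"wx": 0, "wy": 0, "wz": 0, "x": -0.02, "y": 0, "z": 0, "grip": 0.0},
  {"wx": 0, "wy": 0, "wz": 0, "x": -0.05, "y": 0, "z": -0.03, "grip": 0.0},
  {"wx": 0, "wy": 0, "wz": 0, "x": -0.08, "y": 0, "z": -0.07, "grip": 0.0},
  {"wx": 0, "wy": 0, "wz": 0, "x": -0.1, "y": 0, "z": -0.11, "grip": 0.0},
  {"wx": 0, "wy": 0, "wz": 0, "x": -0.1, "y": 0, "z": -0.15, "grip": 0.0},
  {"wx": 0, "wy": 0, "wz": 0, "x": -0.1, "y": 0, "z": -0.17, "grip": 0.0},
  {"wx": 0, "wy": 0, "wz": 0, "x": -0.1, "y": 0, "z": -0.17, "grip": 0.0},
  {"wx": 0, "wy": 0, "wz": 0, "x": -0.1, "y": 0, "z": -0.17, "grip": 0.0},
])

```text
time: 26.15
position: [0.3674, -0.2262, 0.3006]
tool_rot: [[0.974, 0.228, 0.001], [0.228, -0.974, 0.0], [0.001, -0.0, -1.0]]
ft_force: [1.0, 0.1, -1.7]
finger_gap: 0.008
```

```bash
python3 look.py 19 ;python3 wlean.py pics/wrist19.npz; python3 - <<'E'
from bench import *
from h import *
from meas import cents
t=read_camera("top");W=cloud(t)
for q in cents(t,W,.088,.104,12,(255,105,360,220))[0]:print(q[0],q[2].round(4))
cv2.imwrite("pics/top19.png",t["pixels"])
E
```

```text
scene 0.088 24 [207.6 198.4] [ 0.4779 -0.1162  0.096 ]
scene 0.088 63 [181.5 213. ] [ 0.5284 -0.1906  0.0954]
scene 0.088 27 [221.  242.1] [ 0.6405 -0.0784  0.0968]
scene 0.088 18 [131.6 249.7] [ 0.6484 -0.3176  0.0959]
scene 0.088 69 [192.4 255.9] [ 0.6786 -0.1546  0.0947]
scene 0.088 30 [159.7 256.8] [ 0.6775 -0.2404  0.0971]
scene 0.104 264 [179.9 205.1] [ 0.509  -0.1945  0.1078]
scene 0.104 338 [190.1 246.9] [ 0.6587 -0.1599  0.1079]
scene 0.137 64 [178.  195.6] [ 0.5045 -0.1954  0.1436]
scene 0.137 84 [188.5 237.3] [ 0.6535 -0.1603  0.1433]
pics/wrist19.npz lid lean axis -0.0 tang 0.1 z 0.1085 n1054 sd 0.0007 knobtop u 0.0008 t -0.0003 z 0.1442 n555
19 [ 0.6714 -0.2391  0.0961]
17 [ 0.6346 -0.0777  0.0968]
17 [ 0.5097 -0.2768  0.0963]
19 [ 0.472  -0.1148  0.098 ]
```

View pics/w19.png

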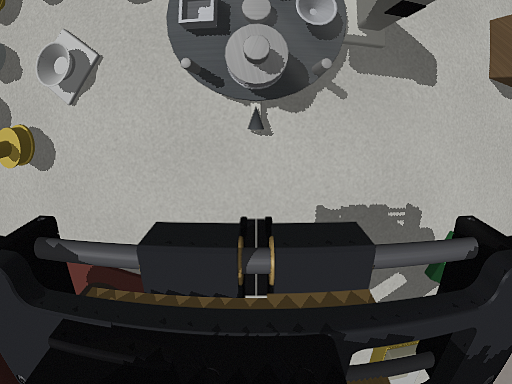

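View pics/top19.png

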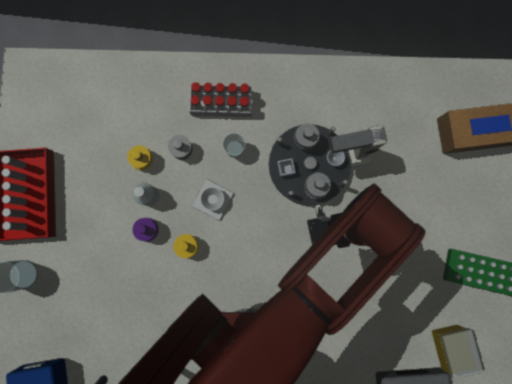

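The pot is upright and seated on the arrow line, and the pins haven't moved. The jar (180,148), bottle (145,194) and beaker (234,145) are where they started, so I'm handing in.

```bash
python3 -c "
from bench import *
print(close_job())"
```

```text
the job is handed in; nothing more can be done
None
```

The pot is loaded in the wide cup at the loading point, rocked, settled back and released. I handed the job in at about 26 s. The report gave no verdict, so what follows rests on my own checks.

**What I did:**
- **Carousel:** I turned it about 170° clockwise in two strokes, with the jaws straddling a pin. The wide cup's centre lies within about 1 mm of the loading point, and the carousel angle is within about 0.4° of the arrow.
- **Loading:** I lifted the pot from the stand by its knob and lowered it until the wrist force showed the collar on the rim (about 8 N at the end), then let go.
- **Rock test:** I pushed the knob towards the axis with the closed fingers. The lid leaned 5.9° at about 5 N, then I backed off slowly and it dropped back.

**Last checks:**
- **Pot:** Lean is 0.0–0.1°. The lid is at 108.5 mm and the knob top at 144 mm, the same as before rocking and matching the pot already in its cup.
- **Carousel and bystanders:** The pins have not moved since alignment. The jar, bottle and beaker look unmoved in the top view.
- **Gripper:** It is clear of everything.

**What disagreed:**
- The top and scene cameras differ by about 6 mm in x, so I used the wrist camera.
- The scene camera's lean estimate was too noisy to use; it read 1.6° with the pot at rest.
- After rocking, the pot sits about 2–3 mm nearer the axis than when first placed, roughly the stated 2 mm play round the cone.

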